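Clamp a pack of spacers in the glue-up jig and start the cure timer

TASK

Loosen the red knob on the plywood glue-up jig with the white pad, slide the blue stop back and lay every beech spacer that is on the bench flat on the white pad, side by side in one straight row with their long sides together, centred on the pad and closed up without gaps between the fixed anvil and the stop; then turn the knob clockwise until the stop is tight. Only when the pack is clamped, start the cure timer on the right by pressing its keys one at a time, all the way down: first blue, then yellow, then green. The pack must stay clamped, and the tape roll and the sanding block stay where they are.

Things in the scene. Friction and masses are not known exactly. Their poses are not given: they have to be found in the camera images.
- jig_base: Glue-up jig fixed on the bench: plywood bed 215 x 310 x 8 mm with an 80 mm wide white pad (top 10 mm above the bench) along its y axis. Origin on the bench under the pad's middle line; x across the bed, away from the robot; y along the pad from the fixed anvil to the sliding stop. A steel rail (top 22 mm high) lies at x = -0.115, on the robot's side.
- anvil (a point): Middle of the working face of the fixed aluminium anvil at the pad's right-hand end (90 mm wide, top 30 mm above the bench); 19 mm above the bench, as high as the centre of a spacer on the pad. Axes as the jig's: the row grows from here along +y on the line x = 0; the pad goes on for 237 mm.
- stop_face (a point): Middle of the working face of the blue sliding stop, looking at the anvil (face 80 mm wide, bar 16 mm thick in y, its top 30 mm above the bench); 19 mm above the bench. The stop's saddle rides on the rail on the robot's side and carries the red knob.
- stop (a joint): Opening between anvil face and stop face in m, 0 to 0.21; it starts between 0.05 and 0.09. With the knob loose the stop slides with about 1.5 N and stays where it is left; with the knob tight it will not move under 15 N.
- knob_grip (a point): Red clamp knob on the stop's saddle: bar 44 mm long (its x axis; along the jig's x at value 0), 12 mm thick, from 42 to 66 mm above the bench; this point is on its upright axis, 56 mm up. Saddle top 34 mm above the bench, 48 x 56 mm. Axis at jig x = -0.115, 28 mm behind the stop face. The stop can be slid by holding the knob.
- knob (a joint): Turn of the red knob in rad: 0 loose (end of travel), 1.45 tightest; clockwise from above is positive and tightens. Below about 0.8 the stop is free, beyond it the brake bites harder and harder; loose means below 0.4, tight above 1.1. Takes 0.08 N m, up to 0.16 N m when tightening; stays as left. Starts at 1.2 to 1.4.
- spacer_a_c (a point): Beech spacer, a loose block 30 x 60 x 18 mm, 40 to 85 g; this point is its centre. x axis across the 30 mm width, y along the 60 mm length, z up. Two to four of the four spacers are present (an absent one has no pose), lying flat on the bench. Taken by its ends, across the 60 mm, it can be set close beside another; the pad has no walls beyond the spacers' ends.
- spacer_b_c (a point): Beech spacer, a loose block 30 x 60 x 18 mm, 40 to 85 g; this point is its centre. x axis across the 30 mm width, y along the 60 mm length, z up. Two to four of the four spacers are present (an absent one has no pose), lying flat on the bench. Taken by its ends, across the 60 mm, it can be set close beside another; the pad has no walls beyond the spacers' ends.
- spacer_c_c (a point): Beech spacer, a loose block 30 x 60 x 18 mm, 40 to 85 g; this point is its centre. x axis across the 30 mm width, y along the 60 mm length, z up. Two to four of the four spacers are present (an absent one has no pose), lying flat on the bench. Taken by its ends, across the 60 mm, it can be set close beside another; the pad has no walls beyond the spacers' ends.
- spacer_d_c (a point): Beech spacer, a loose block 30 x 60 x 18 mm, 40 to 85 g; this point is its centre. x axis across the 30 mm width, y along the 60 mm length, z up. Two to four of the four spacers are present (an absent one has no pose), lying flat on the bench. Taken by its ends, across the 60 mm, it can be set close beside another; the pad has no walls beyond the spacers' ends.
- key_blue_top (a point): Blue round key, 28 mm across, on the grey timer box on the right of the bench; this point is the middle of its top, 49 mm above the bench while released. Pressed straight down. The keys stand 55 mm apart in a line, colours in any order, each in a black collar 44 mm across whose top is 10 mm lower.
- key_yellow_top (a point): Yellow round key, 28 mm across, on the grey timer box on the right of the bench; this point is the middle of its top, 49 mm above the bench while released. Pressed straight down. The keys stand 55 mm apart in a line, colours in any order, each in a black collar 44 mm across whose top is 10 mm lower.
- key_green_top (a point): Green round key, 28 mm across, on the grey timer box on the right of the bench; this point is the middle of its top, 49 mm above the bench while released. Pressed straight down. The keys stand 55 mm apart in a line, colours in any order, each in a black collar 44 mm across whose top is 10 mm lower.
- key_blue (a joint): Travel of the blue key in m: 0 released, 0.006 fully down; a spring returns it; about 1 N to start, 4 N for full travel. It counts as pressed beyond 0.004.
- key_yellow (a joint): Travel of the yellow key in m: 0 released, 0.006 fully down; a spring returns it; about 1 N to start, 4 N for full travel. It counts as pressed beyond 0.004.
- key_green (a joint): Travel of the green key in m: 0 released, 0.006 fully down; a spring returns it; about 1 N to start, 4 N for full travel. It counts as pressed beyond 0.004.
- tape_roll: Bystander, not needed: roll of tan tape, 96 mm across, 48 mm high, left of the jig; origin at the centre of its underside.
- sanding_block: Bystander, not needed: brown cork sanding block 58 x 95 x 28 mm, near the front edge of the bench; origin at the centre of its underside. Behind it, at about x 0.41 to 0.58, y -0.18 to 0.08, stands a fixed brown jig that is not used; its upright red handle reaches 192 mm above the bench at x 0.58, y -0.09.
Things that resemble listed ones, but are neither listed nor needed, are in the scene too. Leave any turquoise look-alike of the part that bears spacer_c_c alone.

How it is judged:
By the outcome, as a careful person would: the job done as asked, in the order asked, and still so for the second after the job is handed in, with the robot touching nothing.
Of spacer_a, spacer_b, spacer_c, spacer_d only 2 to 4 are there at a start; the rules pass over those that are not, and their reading is None.
At some moment in a run one of spacer_a, spacer_b, spacer_c, spacer_d may be knocked a few centimetres aside while the robot is not near it.
Once in a run the grip may slacken for a moment while it holds something.
It also fails if it takes over 210 s, if anything falls off the work surface, if the arm or the gripper's body presses on something with over 40 N, if the wrist force passes 120 N, or if a joint passes its speed limit or range.

ROBOT

A 6-joint arm with a two-finger parallel gripper is mounted at the origin on a cart in front of the work surface, level with it; the furniture and walls round the work are solid. World frame = base frame: x ahead of the robot, y to its left, z up, the work surface at z = 0. Lengths are in m, angles in degrees, forces in N, time in s.
With the tool pointing down it reaches from about 0.35 to 0.875 m from the base axis. Payload 4.2 kg.
Tool frame: the origin (TCP) lies at the very end of the fingers, on their centre line; the grasp point (between the pads) lies 19 mm behind it (r.grip_point_offset is the distance from the TCP to the grasp point, in m); z points along the fingers, y is the line along which they close (so a half turn about z gives the same grasp; the last joint's range is limited). The gripper opens to 87 mm and grips with 3 to 60 N. Pads are 19 mm wide; open, the fingers measure 117 mm over their backs; the gripper's body (75 mm by 190 mm) begins 51 mm behind the grasp point.
Start: joints at [82.025, 22.042, 0.453, 0, -68.411, -14.817], TCP at [0.242, 0.576, 0.223] pointing down, gripper open.
Joint ranges: [-179.83, 179.83], [-69.29, 118.12], [-61.27, 80.66], [-181.25, 117.63], [-171.15, -9.14], [-177.46, 177.46]. Speed limits (degrees/s): [159.86, 159.86, 180, 180, 180, 180].

INTERFACE

Orientations are given as a 3x3 rotation matrix whose columns are the frame's x, y, z axes.
In Python, from station import r gives the robot as it stands.
- The arm moves only by the tool move_arm, never from a script. Its argument "series" is a list of rows, each a list of 3 entries, a list of its own where there are three numbers: the turn, a rotation vector about the tool's x, y, z as a fraction of full scale, then the shift along the tool's x, y, z as a fraction of full scale, then the opening, from 0 (shut) to 1 (fully open). A call has 1 to 12 rows; each row shifts and turns the commanded pose from where the row before left it, along the tool's axes as they then stand; what a row does not reach is not made up. Full scale, the value 1, is 0.5 m for a shift and 0.1 rad for a turn. A row lasts 1/10 s, in which the tool goes at most 50 mm and 8.59 degrees, less where a joint would pass 70% of its speed; a pose out of reach is approached as far as the arm can. A call with a number of a shift or a turn outside -1 to 1 is refused whole. A call with a gripper value outside its range is refused whole. The fingers move at their own pace and stop on an object; the grip force is fixed at half the most. Time passes only in rows, so rows that do not move let the fingers close. It gives the time, the measured TCP pose, the force, the opening and the grip force at its end, in the units of the state.
- r.sense(): the state, without advancing time (a new reading comes with each control period).
- r.capture(name): name is "scene" or "side" or "wrist"; returns a dict with "img" (384x512x3 uint8, red, green, blue), "fx", "fy", "cx", "cy" (pixels), "origin" and "orientation" of the camera in the world. Camera axes: x right, y up, looking along -z (the intrinsics and any distortion apply to the point x, -y, -z); pixel columns grow to the right and rows downward; lengths in m; the calibration is good to about 2 mm. A picture is of the moment at which its call begins. There is no depth.
- r.finish_job(): hands the job in; it is judged then, once.
Trained networks look in the newest picture that a camera, given by its name, has taken for a name from the list of things; names that differ only in an ending like _2 or _b are one class to them, and where a whole thing is asked for, a point or a joint stands for the part that bears it (a point fixed in the world has none). Each returns a list of dicts, best first, with "score" (0 to 1); they miss things now and then, are a little off and sometimes report something else, mostly with a low value. They report only what shows in the picture. A call takes as long as a camera call. They do not tell look-alikes from the thing itself.
- r.cut_out(target, camera): "pixels" (384x512 bool, what is visible of it) and "centre" ([column, row] in pixels, amid what is visible of it).
- r.pinpoint(target, camera): "centre" ([column, row] in pixels: a listed point, or the origin of a listed thing).
The state is a dict: "time_s": time; "joints": joint angles; "joint_velocities": joint speeds; "effort": joint torques, N m; "tcp_pos": TCP position; "ee_rot": TCP orientation; "wrist_force": force on the tool from outside, world axes, zero at the start; "moment": the same for the moment, N m; "gripper_width": opening from 0.0 (shut) to 1.0 (fully open); "gripper_force": force on a finger pad.
Only numpy, scipy, OpenCV 4.12 (cv2) and the standard library are available. Lean on these libraries where they do the work, as an engineer would, in place of code of your own. Each camera call takes 0.05 s, during which the arm holds its last target. There are 200 camera calls.

## Working session

There is one attempt and no reset: what is moved stays moved. The work goes in short steps, Python scripts to look and compute and a tool call to move; the robot and the scene stay as the last step left them, time stands still between calls to the robot, and variables do not carry over. Pictures are saved under pics/ and viewed, at most 14 in all, crops included, and the job is handed in when it is done.

Besides the shell and the picture viewer there is one more tool, called after "Call:" as name([rows], argument=value, ...), one row to a line, values as JSON. move_arm: Moves the arm, as the interface text tells. Its arguments: {"type":"object","properties":{"series":{"type":"array"}},"required":["series"]}

```bash
ls; mkdir -p pics
cat > h.py <<'E'
import numpy as np, cv2
from station import r
def cap(n,save=None):
    c=r.capture(n)
    if save: cv2.imwrite('pics/'+save,c['img'][:,:,::-1])
    return c
def ray(c,px):
    d=np.array([(px[0]-c['cx'])/c['fx'],-(px[1]-c['cy'])/c['fy'],-1.])
    return np.array(c['origin']),np.array(c['orientation'])@d
def at(c,px,z):
    o,d=ray(c,px); return o+d*(z-o[2])/d[2]
def proj(c,p):
    q=np.array(c['orientation']).T@(np.array(p)-np.array(c['origin']))
    return np.array([c['cx']+c['fx']*q[0]/-q[2],c['cy']-c['fy']*q[1]/-q[2]])
E
python3 - <<'E'
from h import *
for n in ['scene','side']:
    c=cap(n,n+'0.png'); print(n,np.round(c['origin'],3),np.round(c['orientation'],3).tolist(),c['fx'],[k for k in c])
    for t,z in [('jig_base',0),('anvil',.019),('stop_face',.019),('knob_grip',.056),('spacer_a_c',.009),('key_blue_top',.049),('key_yellow_top',.049),('key_green_top',.049),('tape_roll',0),('sanding_block',0)]:
        for d in r.pinpoint(t,n): print(t,round(d['score'],2),np.round(d['centre'],0),np.round(at(c,d['centre'],z),3))
print(r.sense())
E
```

```text
pics
scene [ 0.119 -0.577  0.893] [[0.865, 0.353, -0.356], [-0.501, 0.618, -0.606], [0.006, 0.703, 0.711]] 367.35427230840384 ['img', 'fx', 'fy', 'cx', 'cy', 'origin', 'orientation']
jig_base 0.59 [256. 166.] [0.638 0.304 0.   ]
anvil 0.9 [272. 185.] [0.623 0.172 0.019]
stop_face 0.78 [264. 174.] [0.63  0.231 0.019]
knob_grip 0.44 [233. 169.] [0.53  0.274 0.056]
spacer_a_c 0.58 [356. 282.] [ 0.628 -0.257  0.009]
spacer_a_c 0.55 [205. 206.] [0.39  0.206 0.009]
key_blue_top 0.52 [328. 305.] [ 0.501 -0.287  0.049]
key_yellow_top 0.64 [353. 281.] [ 0.602 -0.265  0.049]
key_green_top 0.47 [338. 291.] [ 0.547 -0.268  0.049]
tape_roll 0.92 [209. 134.] [0.57  0.563 0.   ]
sanding_block 0.68 [338. 288.] [ 0.577 -0.244  0.   ]
sanding_block 0.58 [246. 279.] [ 0.374 -0.094 -0.   ]
side [-0.134 -0.813  1.109] [[0.83, 0.354, -0.431], [-0.557, 0.551, -0.621], [0.018, 0.756, 0.655]] 462.2094799646697 ['img', 'fx', 'fy', 'cx', 'cy', 'origin', 'orientation']
jig_base 0.92 [252. 186.] [0.651 0.309 0.   ]
anvil 0.78 [266. 201.] [0.634 0.192 0.019]
stop_face 0.62 [258. 192.] [0.635 0.246 0.019]
knob_gri
[... 461 characters left out ...]
120987e+01, -1.48161397e+01]), 'joint_velocities': array([ 0.0724147 ,  0.02467342, -0.03117658, -0.00162683, -0.03078212,
        0.04758975]), 'effort': array([-7.36721813e-05, -3.90479422e+01,  1.87624562e+01,  4.22448859e+00,
        1.54889101e-02, -1.42634747e-05]), 'tcp_pos': array([0.24208091, 0.576185  , 0.22257015]), 'ee_rot': array([[ 9.21919800e-01, -3.87380798e-01, -8.18492375e-06],
       [-3.87380798e-01, -9.21919800e-01,  1.95615978e-05],
       [-1.51236306e-05, -1.48635420e-05, -1.00000000e+00]]), 'wrist_force': array([-0.60917182,  0.23476766, -0.32366177]), 'moment': array([ 0.01831656, -0.01077516, -0.00655057]), 'gripper_force': 0.0, 'gripper_width': 0.9996130286063805}
```

View pics/scene0.png

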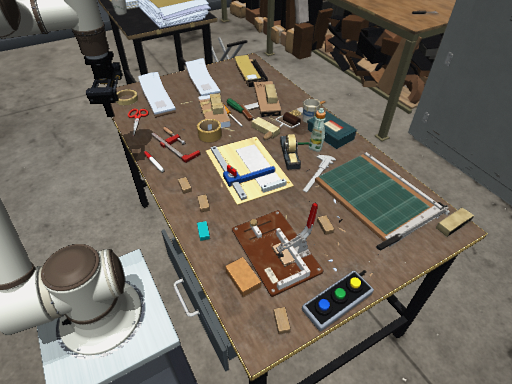

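View pics/side0.png

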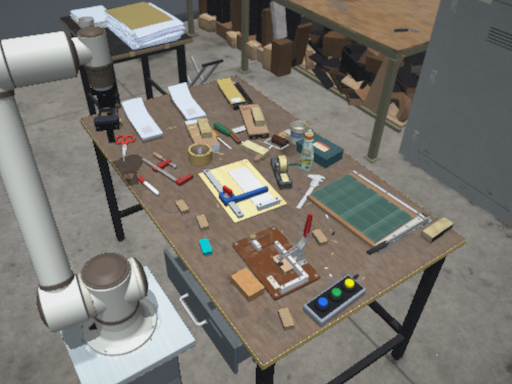

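The pictures show the jig (white pad, blue stop, red knob at about (229,172) in the scene view). Four beech blocks lie at (184,185), (204,202), (326,225) and (281,320), a turquoise look-alike at (203,230), and the key box has blue, green, yellow from left to right. I'll move the wrist camera over the jig.

Call:
move_arm([
  [[0, 0, -1], [0, 0, 0], 1],
  [[0, 0, -1], [0, 0, 0], 1],
  [[0, 0, -1], [0, 0, 0], 1],
  [[0, 0, -0.98], [0, 0, 0], 1],
  [[0, 0, 0], [0, 0, -0.09], 1],
  [[0, 0, 0], [0, 0, -0.09], 1],
  [[0, 0, 0], [0, 0, -0.09], 1],
  [[0, 0, 0], [0, 0, -0.09], 1],
])

```text
time_s: 1.9
tcp_pos: [0.2421, 0.5758, 0.4047]
ee_rot: [[1.0, 0.0, 0.0], [0.0, -1.0, 0.0], [0.0, -0.0, -1.0]]
wrist_force: [0.4, 1.2, 0.0]
gripper_width: 1.001
gripper_force: 0.0
```

Call:
move_arm([
  [[0, 0, 0], [0.05, 0.07, 0], 1],
  [[0, 0, 0], [0.05, 0.07, 0], 1],
  [[0, 0, 0], [0.05, 0.07, 0], 1],
  [[0, 0, 0], [0.05, 0.07, 0], 1],
  [[0, 0, 0], [0.05, 0.07, 0], 1],
  [[0, 0, 0], [0.05, 0.07, 0], 1],
  [[0, 0, 0], [0.05, 0.07, 0], 1],
  [[0, 0, 0], [0.05, 0.07, 0], 1],
  [[0, 0, 0], [0.05, 0.07, 0], 1],
  [[0, 0, 0], [0.05, 0.07, 0], 1],
  [[0, 0, 0], [0, 0, 0], 1],
])

```text
time_s: 3.0
tcp_pos: [0.4941, 0.2226, 0.4026]
ee_rot: [[1.0, -0.006, 0.0], [-0.006, -1.0, -0.001], [0.0, 0.001, -1.0]]
wrist_force: [0.2, -0.4, 0.1]
gripper_width: 1.001
gripper_force: 0.0
```

Run:
```python
from h import *
c=cap('wrist','w1.png'); s=r.sense();print(s['tcp_pos'],np.round(s['ee_rot'],3).tolist());print(np.round(c['origin'],3),np.round(c['orientation'],3).tolist(),c['fx'])
for t,z in [('jig_base',0),('anvil',.019),('stop_face',.019),('knob_grip',.056),('spacer_a_c',.009)]:
    for d in r.pinpoint(t,'wrist'): print(t,round(d['score'],2),np.round(d['centre'],0),np.round(at(c,d['centre'],z),3))
```

```text
[0.49317366 0.2242413  0.40243766] [[1.0, -0.004, -0.0], [-0.004, -1.0, -0.0], [-0.0, 0.0, -1.0]]
[0.574 0.222 0.564] [[-0.005, 0.957, 0.289], [-1.0, -0.005, -0.001], [0.001, -0.289, 0.957]] 343.5017540939773
jig_base 0.56 [204.  45.] [0.64 0.3  0.  ]
anvil 0.89 [284.  49.] [0.632 0.18  0.019]
anvil 0.7 [249.  48.] [0.633 0.231 0.019]
stop_face 0.62 [247.  48.] [0.633 0.234 0.019]
stop_face 0.52 [256. 207.] [0.386 0.221 0.019]
knob_grip 0.5 [218. 129.] [0.519 0.277 0.056]
spacer_a_c 0.59 [255. 207.] [0.383 0.223 0.009]
```

View pics/w1.png

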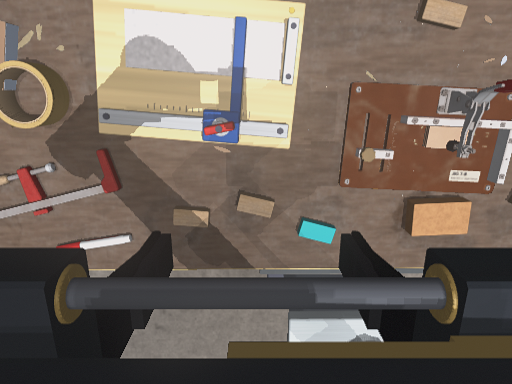

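The wrist view shows the jig at (200,75) with its knob at (218,128) nearly square to the bed. Spacers are at (191,218), (255,205) and (444,12), and the turquoise look-alike is at (317,232). I'll go nearer over the jig.

Call:
move_arm([
  [[0, 0, 0], [0.084, -0.008, 0.05], 1],
  [[0, 0, 0], [0.084, -0.008, 0.05], 1],
  [[0, 0, 0], [0.084, -0.008, 0.05], 1],
  [[0, 0, 0], [0.084, -0.008, 0.05], 1],
  [[0, 0, 0], [0, 0, 0], 1],
  [[0, 0, 0], [0, 0, 0], 1],
])

```text
time_s: 3.9
tcp_pos: [0.6601, 0.2432, 0.2992]
ee_rot: [[1.0, 0.001, -0.005], [0.001, -1.0, -0.003], [-0.005, 0.003, -1.0]]
wrist_force: [-0.1, 0.5, 0.3]
gripper_width: 0.999
gripper_force: 0.0
```

Run:
```python
from h import *
c=cap('wrist','w2.png'); s=r.sense();print(s['tcp_pos'],c['origin'])
for t,z in [('jig_base',0),('anvil',.019),('stop_face',.019),('knob_grip',.056),('spacer_a_c',.009)]:
    for d in r.pinpoint(t,'wrist'): print(t,round(d['score'],2),np.round(d['centre'],1),np.round(at(c,d['centre'],z),3))
hsv=cv2.cvtColor(c['img'],cv2.COLOR_RGB2HSV)
H,S,V=[hsv[:,:,i].astype(int) for i in range(3)]
def rects(name,m,z,amin=80):
    n,l,st,ce=cv2.connectedComponentsWithStats(m.astype(np.uint8))
    for i in range(1,n):
        if st[i,4]>=amin:
            ys,xs=np.where(l==i)
            P=np.array([at(c,(x,y),z)[:2] for x,y in zip(xs,ys)],np.float32)
            print(name,st[i].tolist(),[np.round(v,4) for v in cv2.minAreaRect(P)])
rects('blue',(H>105)&(H<125)&(S>150)&(V>60),.03)
rects('red',((H<5)|(H>174))&(S>170)&(V>90),.066,40)
rects('beech',(H>8)&(H<20)&(S>60)&(S<150)&(V>120),.018,150)
```

```text
[0.65999679 0.24313523 0.30235626] [0.74092508 0.24302102 0.46047782]
jig_base 0.59 [214.3 166. ] [0.639 0.298 0.   ]
anvil 0.78 [302.  174.7] [0.632 0.18  0.019]
stop_face 0.63 [258.7 171.6] [0.636 0.237 0.019]
knob_grip 0.76 [228.4 264.1] [0.52  0.277 0.056]
spacer_a_c 0.76 [267.4 327.3] [0.384 0.223 0.009]
red [214, 264, 13, 8, 66] [array([0.5199, 0.2869]), array([0.0082, 0.0167]), np.float64(10.4906)]
beech [0, 0, 43, 48, 695] [array([0.8141, 0.52  ]), array([0.0302, 0.0724]), np.float64(49.7378)]
beech [64, 0, 22, 26, 180] [array([0.8243, 0.4528]), array([0.0275, 0.0171]), np.float64(59.7267)]
beech [98, 0, 31, 31, 418] [array([0.8281, 0.4087]), array([0.0233, 0.0428]), np.float64(42.3772)]
beech [177, 0, 107, 60, 2128] [array([0.806 , 0.2712]), array([0.0633, 0.1225]), np.float64(0.1161)]
beech [350, 0, 162, 76, 2077] [array([0.7798, 0.0409]), array([0.2027, 0.076 ]), np.float64(78.0699)]
beech [34, 18, 20, 16, 150] [array([0.8104, 0.4898]), array([0.0124, 0.0225]), np.float64(20.0471)]
beech [276, 33, 18, 20, 177] [array([0.7926, 0.2075]), array([0.0201, 0.0206]), np.float64(3
[... 830 characters left out ...]
, 221, 44, 40, 641] [array([0.5342, 0.0542]), array([0.0664, 0.0491]), np.float64(56.0587)]
beech [414, 237, 15, 40, 282] [array([0.5109, 0.005 ]), array([0.0628, 0.018 ]), np.float64(4.0457)]
beech [173, 254, 38, 18, 194] [array([0.501 , 0.3342]), array([0.0557, 0.0192]), np.float64(72.715)]
beech [289, 310, 36, 17, 254] [array([0.4097, 0.1654]), array([0.0527, 0.028 ]), np.float64(70.9751)]
beech [249, 317, 40, 24, 591] [array([0.3884, 0.2228]), array([0.0592, 0.0302]), np.float64(75.3179)]
beech [158, 325, 58, 28, 929] [array([0.3703, 0.3482]), array([0.0887, 0.0502]), np.float64(89.9379)]
beech [129, 327, 18, 30, 220] [array([0.3653, 0.4243]), array([0.0262, 0.0558]), np.float64(84.731)]
```

View pics/w2.png

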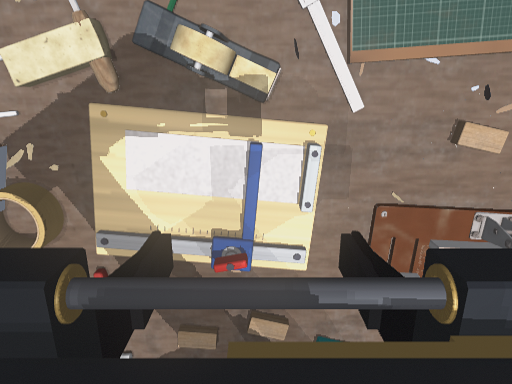

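The nearer view shows the anvil face from (307,146) to (301,209), the stop bar's anvil-side edge from (262,145) to (252,238), the knob at (230,262) and the rail holes at (105,240) and (296,256).

Run:
```python
from h import *
c=cap('wrist'); 
for n,p,z in [('anvil',(308,146),.03),('anvil',(302,209),.03),('stopR',(262,145),.03),('stopR',(252,238),.03),('stopL',(249,143),.03),('stopL',(242,238),.03),('rail',(105,240.5),.022),('rail',(296,256),.022),('bed',(90,104),.008),('bed',(327,124),.008),('bed',(306,270),.008)]: print(n,np.round(at(c,p,z),4))
hsv=cv2.cvtColor(c['img'],cv2.COLOR_RGB2HSV);print(hsv[190,250],hsv[267,230],hsv[260,240])
H,S,V=[hsv[:,:,i].astype(int) for i in range(3)]
def line(m,z):
    ys,xs=np.where(m);P=np.array([at(c,(x,y),z)[:2] for x,y in zip(xs,ys)],np.float32)
    v=cv2.fitLine(P,cv2.DIST_L2,0,.01,.01).ravel();print(len(P),v,np.degrees(np.arctan2(v[1],v[0])),cv2.minAreaRect(P))
m=np.zeros(H.shape,bool);m[140:236,235:270]=True
line(m&(H>105)&(H<125)&(S>120),.03)
m[:]=False;m[245:275,205:255]=True
line(m&((H<6)|(H>172))&(S>120),.066)
# other views
for n,sp in [('scene',[(184,185),(204,202),(326,225),(281,320)])]:
    c=cap(n)
    for p in sp: print(np.round(at(c,p,.009),3))
    for t in ['spacer_a_c']:
        for d in r.cut_out(t,n): print(d['score'],d['centre'],at(c,d['centre'],.012))
```

```text
anvil [0.6722 0.1758 0.03  ]
anvil [0.5872 0.18   0.03  ]
stopR [0.6733 0.2344 0.03  ]
stopR [0.5446 0.2474 0.03  ]
stopL [0.6758 0.251  0.03  ]
stopL [0.5446 0.2612 0.03  ]
rail [0.5367 0.4551 0.022 ]
rail [0.5133 0.1846 0.022 ]
bed [0.7228 0.4574 0.008 ]
bed [0.6978 0.1488 0.008 ]
bed [0.4832 0.167  0.008 ]
[112 116 172] [124  18  98] [  2 161 155]
212 [ 0.99810696 -0.06150239  0.61342     0.24370769] -3.526052 ((0.611166775226593, 0.2462724894285202), (0.013804793357849121, 0.1236111968755722), 84.9305419921875)
306 [ 0.14714095 -0.98911554  0.52589315  0.27551648] -81.53872 ((0.5270151495933533, 0.2742275893688202), (0.019048050045967102, 0.044575754553079605), 10.5294771194458)
[0.366 0.331 0.009]
[0.393 0.223 0.009]
[ 0.682 -0.055  0.009]
[ 0.392 -0.246  0.009]
0.63 [202.9, 201.7] [0.38937521 0.22334185 0.012     ]
```

Jig yaw comes out at about -4.85°, with the anvil at (0.631, 0.179), an opening of about 0.058 and the knob at (0.523, 0.275) turned about 1.34 rad. All three agree with the sizes given. Next I'll approach the knob.

Call:
move_arm([
  [[0, 0, 1], [0, 0, 0], 1],
  [[0, 0, 1], [0, 0, 0], 1],
  [[0, 0, 1], [0, 0, 0], 1],
  [[0, 0, 1], [0, 0, 0], 1],
  [[0, 0, 1], [0, 0, 0], 1],
  [[0, 0, 1], [0, 0, 0], 1],
  [[0, 0, 1], [0, 0, 0], 1],
  [[0, 0, 1], [0, 0, 0], 1],
  [[0, 0, 1], [0, 0, 0], 1],
  [[0, 0, 1], [0, 0, 0], 1],
  [[0, 0, 1], [0, 0, 0], 1],
  [[0, 0, 1], [0, 0, 0], 1],
])

```text
time_s: 5.55
tcp_pos: [0.66, 0.2422, 0.303]
ee_rot: [[0.359, -0.933, 0.001], [-0.933, -0.359, 0.0], [-0.0, -0.001, -1.0]]
wrist_force: [0.4, 0.9, -0.5]
gripper_width: 1.002
gripper_force: 0.0
```

Call:
move_arm([
  [[0, 0, 1], [0, 0, 0], 1],
  [[0, 0, 1], [0, 0, 0], 1],
  [[0, 0, 0.23], [0, 0, 0], 1],
  [[0, 0, 0], [-0.021, 0.052, 0.06], 1],
  [[0, 0, 0], [-0.021, 0.052, 0.06], 1],
  [[0, 0, 0], [-0.021, 0.052, 0.06], 1],
  [[0, 0, 0], [-0.021, 0.052, 0.06], 1],
  [[0, 0, 0], [-0.021, 0.052, 0.06], 1],
  [[0, 0, 0], [0, 0, 0], 1],
  [[0, 0, 0], [0, 0, 0], 1],
])

```text
time_s: 6.55
tcp_pos: [0.5238, 0.2753, 0.153]
ee_rot: [[0.15, -0.989, 0.001], [-0.989, -0.15, -0.0], [0.0, -0.001, -1.0]]
wrist_force: [0.2, -0.4, 0.4]
gripper_width: 1.0
gripper_force: 0.0
```

```bash
cat >> h.py <<'E'
def state():
    s=r.sense(); R=np.array(s['ee_rot']); print('t',round(s['time_s'],1),'tcp',np.round(s['tcp_pos'],4),'psi',round(np.degrees(np.arctan2(R[1,0],R[0,0])),2),'w',round(s['gripper_width'],3),'gf',round(s['gripper_force'],1),'wf',np.round(s['wrist_force'],1),'j',np.round(s['joints'],0))
    return s
def plan(p,psi=None):
    "turn (about tool z, in units) first, then shift in units along the turned tool axes"
    s=r.sense(); R=np.array(s['ee_rot']); a=np.arctan2(R[1,0],R[0,0])
    b=a if psi is None else np.radians(psi)
    d=np.array(p)-s['tcp_pos']
    t=np.array([d[0]*np.cos(b)+d[1]*np.sin(b), d[0]*np.sin(b)-d[1]*np.cos(b), -d[2]])/.5
    print('turn',round(-(b-a)/.1,2),'shift',np.round(t,3),'norm rows',round(np.linalg.norm(t)/.1,1))
JA=np.array([.631,.179]); JY=np.array([.0845,.9964]); JX=np.array([.9964,-.0845])
def jig(x,y): return JA+x*JX+y*JY
E
python3 - <<'E'
from h import *
s=state(); c=cap('wrist','w3.png'); print(proj(c,s['tcp_pos']))
for d in r.pinpoint('knob_grip','wrist'): print(d, at(c,d['centre'],.056))
hsv=cv2.cvtColor(c['img'],cv2.COLOR_RGB2HSV);H,S,V=[hsv[:,:,i].astype(int) for i in range(3)]
m=(((H<6)|(H>172))&(S>140)&(V>60)).astype(np.uint8)
n,l,st,ce=cv2.connectedComponentsWithStats(m)
for i in range(1,n):
    if st[i,4]>200:
        ys,xs=np.where(l==i);P=np.array([at(c,(x,y),.066)[:2] for x,y in zip(xs,ys)],np.float32);print(st[i],cv2.minAreaRect(P))
plan([.523,.275,.044])
E
```

```text
t 6.5 tcp [0.5238 0.2753 0.153 ] psi -81.37 w 1.0 gf 0.0 wf [ 0.2 -0.4  0.4] j [ 43.  22. -10.   0. -58. -35.]
[255.94557426 252.10538836]
{'centre': [257.2, 194.9], 'score': 0.84} [0.52302899 0.27382588 0.056     ]
[251 172  15  27 340] ((0.5241041779518127, 0.26315855979919434), (0.010524108074605465, 0.020299162715673447), 9.100449562072754)
[252 204  15  22 203] ((0.519392728805542, 0.2865234911441803), (0.010833702981472015, 0.01703975349664688), 13.372147560119629)
turn -0.0 shift [0.001 0.005 0.22 ] norm rows 2.2
```

View pics/w3.png

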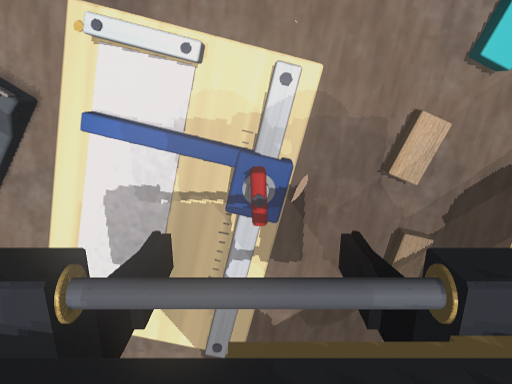

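The picture shows the knob between the fingers at (259,195), bar along the tool x. Down and grip.

Call:
move_arm([
  [[0, 0, 0], [0, 0, 0.07], 1],
  [[0, 0, 0], [0, 0, 0.07], 1],
  [[0, 0, 0], [0, 0.002, 0.05], 1],
  [[0, 0, 0], [0, 0.002, 0.028], 1],
  [[0, 0, 0], [0, 0, 0], 0],
  [[0, 0, 0], [0, 0, 0], 0],
  [[0, 0, 0], [0, 0, 0], 0],
  [[0, 0, 0], [0, 0, 0], 0],
  [[0, 0, 0], [0, 0, 0], 0],
  [[0, 0, 0], [0, 0, 0], 0],
  [[0, 0, 0], [0, 0, 0], 0],
  [[0, 0, 0], [0, 0, 0], 0],
])

```text
time_s: 7.85
tcp_pos: [0.5219, 0.2748, 0.0436]
ee_rot: [[0.148, -0.989, 0.0], [-0.989, -0.148, 0.0], [-0.0, -0.0, -1.0]]
wrist_force: [-0.2, -0.3, -0.4]
gripper_width: 0.354
gripper_force: 0.0
```

```bash
python3 -c "
from h import *
state()"
```

```text
t 7.8 tcp [0.5219 0.2748 0.0436] psi -81.52 w 0.354 gf 0.0 wf [-0.2 -0.3 -0.4] j [ 43.  29. -17.   0. -44. -35.]
```

Call:
move_arm([
  [[0, 0, 0], [0, 0, 0], 0],
  [[0, 0, 0], [0, 0, 0], 0],
  [[0, 0, 0], [0, 0, 0], 0],
  [[0, 0, 0], [0, 0, 0], 0],
  [[0, 0, -0.6], [0, 0, 0], 0],
  [[0, 0, -0.6], [0, 0, 0], 0],
  [[0, 0, -0.6], [0, 0, 0], 0],
  [[0, 0, -0.6], [0, 0, 0], 0],
  [[0, 0, -0.6], [0, 0, 0], 0],
  [[0, 0, -0.6], [0, 0, 0], 0],
])

```text
time_s: 8.85
tcp_pos: [0.5216, 0.2747, 0.0435]
ee_rot: [[0.488, -0.873, -0.0], [-0.873, -0.488, -0.0], [-0.0, 0.0, -1.0]]
wrist_force: [-1.4, -0.2, 2.2]
gripper_width: 0.138
gripper_force: 30.0
```

Call:
move_arm([
  [[0, 0, -0.8], [0, 0, 0], 0],
  [[0, 0, -0.8], [0, 0, 0], 0],
  [[0, 0, -0.8], [0, 0, 0], 0],
  [[0, 0, -0.8], [0, 0, 0], 0],
  [[0, 0, -0.8], [0, 0, 0], 0],
  [[0, 0, -0.8], [0, 0, 0], 0],
  [[0, 0, -0.8], [0, 0, 0], 0],
  [[0, 0, -0.8], [0, 0, 0], 0],
  [[0, 0, -0.8], [0, 0, 0], 0],
  [[0, 0, -0.8], [0, 0, 0], 0],
  [[0, 0, -0.8], [0, 0, 0], 0],
  [[0, 0, 0], [0, 0, 0], 0],
])

```text
time_s: 10.05
tcp_pos: [0.522, 0.2751, 0.0435]
ee_rot: [[0.983, -0.182, 0.0], [-0.182, -0.983, 0.001], [0.0, -0.001, -1.0]]
wrist_force: [-0.6, 1.2, 0.3]
gripper_width: 0.135
gripper_force: 30.0
```

```bash
python3 -c "
from h import *
s=state();print(s['moment']);k=jig(-.115,.195+.028);print(k);plan([*k,.0436])"
```

```text
t 10.1 tcp [0.522  0.2751 0.0435] psi -10.47 w 0.135 gf 30.0 wf [-0.6  1.2  0.3] j [ 44.  29. -17.  -0. -44.  36.]
[0.45594198 0.33251323 0.06974663]
[0.5352575 0.4109147]
turn -0.0 shift [-0.023 -0.272 -0.   ] norm rows 2.7
```

Call:
move_arm([
  [[0, 0, 0], [-0.0026, -0.026, 0], 0],
  [[0, 0, 0], [-0.0026, -0.026, 0], 0],
  [[0, 0, 0], [-0.0026, -0.026, 0], 0],
  [[0, 0, 0], [-0.0026, -0.026, 0], 0],
  [[0, 0, 0], [-0.0026, -0.026, 0], 0],
  [[0, 0, 0], [-0.0026, -0.026, 0], 0],
  [[0, 0, 0], [-0.0026, -0.026, 0], 0],
  [[0, 0, 0], [-0.0026, -0.026, 0], 0],
  [[0, 0, 0], [-0.0026, -0.026, 0], 0],
  [[0, 0, 0], [-0.0026, -0.026, 0], 0],
  [[0, 0, 0], [0, 0, 0], 0],
])

```text
time_s: 11.15
tcp_pos: [0.5337, 0.408, 0.0436]
ee_rot: [[0.984, -0.181, 0.003], [-0.181, -0.984, 0.003], [0.002, -0.004, -1.0]]
wrist_force: [5.4, 1.5, -2.7]
gripper_width: 0.132
gripper_force: 30.0
```

Call:
move_arm([
  [[0, 0, 0], [0, 0, 0], 0.5],
  [[0, 0, 0], [0, 0, 0], 0.5],
  [[0, 0, 0], [0, 0, 0], 0.5],
  [[0, 0, 0], [0, 0, 0], 0.5],
  [[0, 0, 0], [0, 0, -0.05], 1],
  [[0, 0, 0], [0, 0, -0.08], 1],
  [[0, 0, 0], [0, 0, -0.08], 1],
  [[0, 0, 0], [0, 0, -0.08], 1],
  [[0, 0, 0], [0, 0, -0.08], 1],
])

```text
time_s: 12.05
tcp_pos: [0.5322, 0.4044, 0.2303]
ee_rot: [[0.983, -0.182, -0.001], [-0.182, -0.983, -0.0], [-0.001, 0.0, -1.0]]
wrist_force: [0.1, 0.3, -0.0]
gripper_width: 0.869
gripper_force: 0.0
```

Run:
```python
from h import *
s=state(); c=cap('side','s1.png')
for cam in ('side','scene'):
    c=cap(cam)
    for t,z in [('stop_face',.019),('knob_grip',.056),('spacer_a_c',.009),('key_blue_top',.049),('key_yellow_top',.049),('key_green_top',.049)]:
        for d in r.pinpoint(t,cam): print(cam,t,round(d['score'],2),np.round(d['centre'],1),np.round(at(c,d['centre'],z),3))
plan([.30,.285,.24],0)
```

```text
t 12.1 tcp [0.5322 0.4044 0.2303] psi -10.49 w 0.869 gf 0.0 wf [ 0.1  0.3 -0. ] j [ 51.  26.   8.  -0. -72.  28.]
side stop_face 0.66 [243.8 169.4] [0.669 0.392 0.019]
side knob_grip 0.38 [211.3 173.8] [0.525 0.393 0.056]
side spacer_a_c 0.45 [200.4 222.8] [0.383 0.228 0.009]
side key_blue_top 0.49 [323.3 300.3] [ 0.5   -0.273  0.049]
side key_blue_top 0.45 [200.3 160.9] [0.535 0.495 0.049]
side key_blue_top 0.37 [267.5 202.4] [0.612 0.154 0.049]
side key_yellow_top 0.44 [347.4 284.4] [ 0.596 -0.269  0.049]
side key_green_top 0.74 [211.9 170.8] [0.541 0.416 0.049]
side key_green_top 0.55 [202.7 221.7] [0.374 0.191 0.049]
side key_green_top 0.41 [336.7 290.8] [ 0.554 -0.269  0.049]
scene stop_face 0.6 [245.9 152.7] [0.631 0.368 0.019]
scene knob_grip 0.46 [219.  146.2] [0.542 0.409 0.056]
scene spacer_a_c 0.62 [204.4 203.7] [0.391 0.215 0.009]
scene spacer_a_c 0.3 [330.6 305. ] [ 0.526 -0.276  0.009]
scene key_blue_top 0.53 [326.1 305.1] [ 0.497 -0.285  0.049]
scene key_yellow_top 0.45 [353.8 281.3] [ 0.602 -0.267  0.049]
scene key_green_top 0.71 [209.9 134.3] [0.548 0.501 0.049]
scene key_green_top 0.53 [337.9 289.8] [ 0.55  -0.266  0.049]
turn -1.83 shift [-0.465  0.24  -0.024] norm rows 5.2
```

Call:
move_arm([
  [[0, 0, -0.91], [0, 0, 0], 1],
  [[0, 0, -0.92], [0, 0, 0], 1],
  [[0, 0, 0], [-0.06, 0.05, -0.008], 1],
  [[0, 0, 0], [-0.06, 0.05, -0.008], 1],
  [[0, 0, 0], [-0.06, 0.05, -0.008], 1],
  [[0, 0, 0], [-0.06, 0.05, -0.008], 1],
  [[0, 0, 0], [-0.06, 0.05, -0.008], 1],
  [[0, 0, 0], [0, 0, 0], 1],
  [[0, 0, 0], [0, 0, 0], 1],
])

```text
time_s: 13.7
tcp_pos: [0.3827, 0.2799, 0.2496]
ee_rot: [[1.0, 0.001, 0.002], [0.001, -1.0, 0.002], [0.002, -0.002, -1.0]]
wrist_force: [-0.1, 0.2, -0.0]
gripper_width: 1.002
gripper_force: 0.0
```

Run:
```python
from h import *
s=state(); c=cap('wrist','w4.png');print(proj(c,s['tcp_pos']))
for d in r.pinpoint('spacer_a_c','wrist'): print(round(d['score'],2),np.round(d['centre'],1),np.round(at(c,d['centre'],.009),4))
for d in r.cut_out('spacer_a_c','wrist'):
    ys,xs=np.where(d['pixels']); print('cut',round(d['score'],2),d['centre'],len(xs),end=' ')
    P=np.array([at(c,(x,y),.018)[:2] for x,y in zip(xs,ys)],np.float32); print([np.round(v,4) for v in cv2.minAreaRect(P)])
```

```text
t 13.7 tcp [0.3827 0.2799 0.2496] psi 0.04 w 1.002 gf 0.0 wf [-0.1  0.2 -0. ] j [ 56.   6. -17.   0. -67.  34.]
[254.17441612 251.39018533]
0.61 [305.4 159.3] [0.3844 0.2206 0.009 ]
cut 0.85 [303.9, 160.4] 1365 [array([0.3892, 0.2235]), array([0.0611, 0.0309]), np.float64(75.4879)]
```

View pics/w4.png

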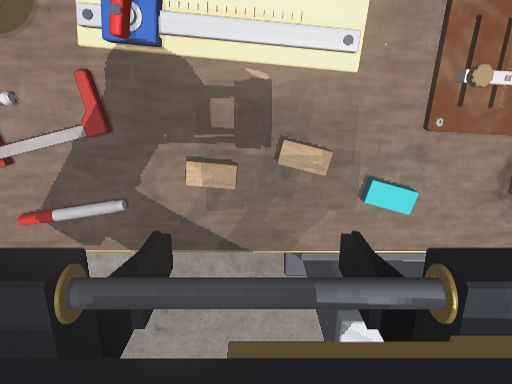

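```bash
cat >> h.py <<'E'
def seg(c,box,z=.018):
    "grabCut in box (x0,y0,x1,y1) -> centre, length-direction deg, sizes; top-face and footprint are fitted by rendering"
    img=np.ascontiguousarray(c['img'][:,:,::-1]); m=np.zeros(img.shape[:2],np.uint8)
    x0,y0,x1,y1=box
    cv2.grabCut(img,m,(x0,y0,x1-x0,y1-y0),np.zeros((1,65)),np.zeros((1,65)),5,cv2.GC_INIT_WITH_RECT)
    f=((m==1)|(m==3)).astype(np.uint8)
    n,l,st,ce=cv2.connectedComponentsWithStats(f); i=1+np.argmax(st[1:,4]); f=(l==i)
    return fit(c,f)
def fit(c,f,zb=0.):
    "fit a 30x60x18 block silhouette to mask f"
    from scipy.optimize import minimize
    ys,xs=np.where(f); P=np.array([at(c,(x,y),zb+.012)[:2] for x,y in zip(xs,ys)],np.float32)
    (cx,cy),(w,h),a=cv2.minAreaRect(P); a=np.radians(a if w>h else a+90)
    S=4; F=cv2.resize(f.astype(np.uint8),None,fx=S,fy=S,interpolation=cv2.INTER_NEAREST)
    def cost(q):
        u=np.array([np.cos(q[2]),np.sin(q[2])]);v=np.array([-u[1],u[0]])
        pts=[proj(c,[*(q[:2]*1.+i*.03*u+j*.015*v),zb+z]) for i in(-1,1) for j in(-1,1) for z in(0,.018)]
        hull=cv2.convexHull(((np.array(pts)+.5)*S).astype(np.float32)).astype(np.int32)
        G=np.zeros_like(F); cv2.fillConvexPoly(G,hull,1)
        return float((F!=G).sum())/F.sum()
    x0=np.array([cx,cy,a]); sim=np.array([x0,x0+[.006,0,0],x0+[0,.006,0],x0+[0,0,.15]])
    o=minimize(cost,x0,method='Nelder-Mead',options=dict(initial_simplex=sim,xatol=1e-4,fatol=1e-4))
    d=(np.degrees(o.x[2])+90)%180-90
    print('fit c',np.round(o.x[:2],4),'len dir',round(d,1),'err',round(o.fun,3),'area',int(f.sum()),'raw',np.round([cx,cy,w,h],3))
    return o.x
E
python3 - <<'E'
from h import *
c=cap('wrist')
seg(c,(270,130,342,184)); seg(c,(176,148,248,198))
for d in r.cut_out('spacer_a_c','wrist'): fit(c,d['pixels'])
plan([.3865,.2225,.06],-14.5)
E
```

```text
fit c [0.3868 0.2217] len dir 73.2 err 0.165 area 1261 raw [0.387 0.222 0.06  0.029]
fit c [0.3651 0.3332] len dir 86.1 err 0.201 area 1214 raw [0.366 0.334 0.061 0.029]
fit c [0.5551 0.4268] len dir 16.3 err 0.424 area 888 raw [0.535 0.42  0.029 0.038]
fit c [0.3883 0.223 ] len dir 75.6 err 0.039 area 1500 raw [0.388 0.223 0.064 0.034]
turn 2.53 shift [0.035 0.111 0.376] norm rows 3.9
```

Call:
move_arm([
  [[0, 0, 0.84], [0, 0, 0], 1],
  [[0, 0, 0.84], [0, 0, 0], 1],
  [[0, 0, 0.84], [0, 0, 0], 1],
  [[0, 0, 0], [0.0076, 0.022, 0.08], 1],
  [[0, 0, 0], [0.0076, 0.022, 0.08], 1],
  [[0, 0, 0], [0.0076, 0.022, 0.08], 1],
  [[0, 0, 0], [0.0076, 0.022, 0.08], 1],
  [[0, 0, 0], [0.0076, 0.022, 0.078], 1],
  [[0, 0, 0], [0, 0, 0], 1],
])

```text
time_s: 14.85
tcp_pos: [0.3847, 0.2179, 0.045]
ee_rot: [[0.968, -0.252, -0.009], [-0.252, -0.968, -0.01], [-0.006, 0.012, -1.0]]
wrist_force: [0.2, -0.6, -0.8]
gripper_width: 0.999
gripper_force: 0.0
```

Run:
```python
from h import *
state(); c=cap('wrist','w5.png')
for d in r.cut_out('spacer_a_c','wrist'): print(d['score'],d['centre']);fit(c,d['pixels'])
plan([.388,.223,.004],-14.4)
```

```text
t 14.8 tcp [0.3847 0.2179 0.045 ] psi -14.59 w 0.999 gf 0.0 wf [ 0.2 -0.6 -0.8] j [ 51.  18. -37.  -0. -36.  25.]
0.77 [246.8, 226.2]
fit c [0.3878 0.2223] len dir 75.4 err 0.059 area 5398 raw [0.388 0.223 0.061 0.035]
turn -0.0 shift [-0.001 -0.001  0.091] norm rows 0.9
```

Call:
move_arm([
  [[0, 0, 0], [0, 0, 0.05], 1],
  [[0, 0, 0], [0, 0, 0.038], 1],
  [[0, 0, 0], [0, 0, 0], 1],
  [[0, 0, 0], [0, 0, 0], 0],
  [[0, 0, 0], [0, 0, 0], 0],
  [[0, 0, 0], [0, 0, 0], 0],
  [[0, 0, 0], [0, 0, 0], 0],
  [[0, 0, 0], [0, 0, 0], 0],
  [[0, 0, 0], [0, 0, 0], 0],
  [[0, 0, 0], [0, 0, 0], 0],
])

```text
time_s: 15.95
tcp_pos: [0.3878, 0.2224, 0.0063]
ee_rot: [[0.969, -0.249, 0.001], [-0.249, -0.969, 0.001], [0.001, -0.001, -1.0]]
wrist_force: [-2.0, 0.1, 6.0]
gripper_width: 0.683
gripper_force: 30.0
```

Call:
move_arm([
  [[0, 0, 0], [0, 0, -0.04], 0],
  [[0, 0, 0], [0, 0, -0.08], 0],
  [[0, 0, 0], [0, 0, -0.08], 0],
  [[0, 0, 0], [0, 0, -0.05], 0],
  [[0, 0, 0], [0, 0, 0], 0],
])

```text
time_s: 16.45
tcp_pos: [0.3891, 0.2236, 0.1341]
ee_rot: [[0.969, -0.249, 0.006], [-0.249, -0.969, 0.006], [0.004, -0.008, -1.0]]
wrist_force: [-0.1, 0.3, -1.5]
gripper_width: 0.686
gripper_force: 30.0
```

Run:
```python
from h import *
state(); r.capture('wrist')
for i in range(4): print(jig(0,.018+.034*i)) 
plan([*jig(0,.018),.10],-94.85)
```

```text
t 16.4 tcp [0.3891 0.2236 0.1341] psi -14.39 w 0.686 gf 30.0 wf [-0.1  0.3 -1.5] j [ 51.  10. -31.   0. -49.  25.]
[0.632521  0.1969352]
[0.635394  0.2308128]
[0.638267  0.2646904]
[0.64114  0.298568]
turn 14.03 shift [ 0.01  -0.492  0.064] norm rows 5.0
```

Call:
move_arm([
  [[0, 0, 1], [0, 0, 0], 0],
  [[0, 0, 1], [0, 0, 0], 0],
  [[0, 0, 1], [0, 0, 0], 0],
  [[0, 0, 1], [0, 0, 0], 0],
  [[0, 0, 1], [0, 0, 0], 0],
  [[0, 0, 1], [0, 0, 0], 0],
  [[0, 0, 1], [0, 0, 0], 0],
  [[0, 0, 1], [0, 0, 0], 0],
  [[0, 0, 1], [0, 0, 0], 0],
  [[0, 0, 1], [0, 0, 0], 0],
  [[0, 0, 1], [0, 0, 0], 0],
  [[0, 0, 1], [0, 0, 0], 0],
])

```text
time_s: 17.7
tcp_pos: [0.3864, 0.2209, 0.1287]
ee_rot: [[0.114, -0.993, -0.003], [-0.993, -0.114, -0.003], [0.003, 0.003, -1.0]]
wrist_force: [-0.3, 0.7, -0.8]
gripper_width: 0.688
gripper_force: 30.0
```

Call:
move_arm([
  [[0, 0, 1], [0, 0, 0], 0],
  [[0, 0, 1], [0, 0, 0], 0],
  [[0, 0, 0], [0, -0.08, 0.01], 0],
  [[0, 0, 0], [0, -0.08, 0.01], 0],
  [[0, 0, 0], [0, -0.08, 0.01], 0],
  [[0, 0, 0], [0, -0.08, 0.01], 0],
  [[0, 0, 0], [0, -0.08, 0.01], 0],
  [[0, 0, 0], [0, -0.08, 0.01], 0],
  [[0, 0, 0], [0, 0, 0], 0],
  [[0, 0, 0], [0, 0, 0], 0],
])

```text
time_s: 18.7
tcp_pos: [0.6255, 0.2013, 0.0971]
ee_rot: [[-0.083, -0.997, -0.005], [-0.997, 0.083, -0.002], [0.003, 0.005, -1.0]]
wrist_force: [-0.3, -0.7, -0.5]
gripper_width: 0.687
gripper_force: 30.0
```

Run:
```python
from h import *
state(); c=cap('wrist','w6.png')
for t in ('anvil','stop_face','jig_base'):
    for d in r.pinpoint(t,'wrist'): print(t,round(d['score'],2),np.round(d['centre'],1),np.round(at(c,d['centre'],.019 if t!='jig_base' else 0),4))
plan([*jig(0,.018),.017],-94.85)
for q in [(-.045,0),(.045,0),(0,0)]: print(proj(c,[*jig(*q),.03]))
```

```text
t 18.7 tcp [0.6255 0.2013 0.0971] psi -94.74 w 0.687 gf 30.0 wf [-0.3 -0.7 -0.5] j [ 32.  31.  -4.  -0. -56. -37.]
anvil 0.92 [247.6 172.7] [0.6292 0.1771 0.019 ]
jig_base 0.74 [248.9 301.7] [0.639  0.2961 0.    ]
turn 0.05 shift [ 0.01  -0.015  0.167] norm rows 1.7
[310.41153492 179.25511055]
[179.42078791 179.14983781]
[244.98351701 179.20252831]
```

View pics/w6.png

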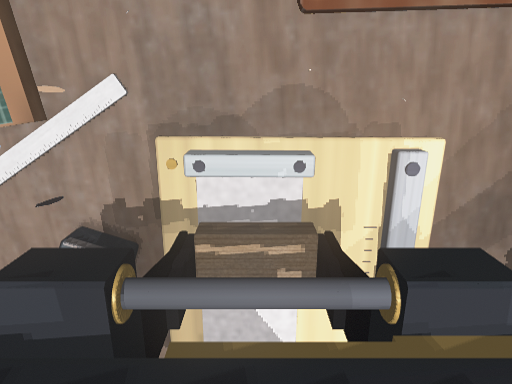

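The held block spans columns 197 to 317, the pad 197 to 302 and the anvil edge 185 to 314 at row 177. The jig middle is therefore about 3 mm nearer than I estimated, so I'm correcting the anvil to (0.6285, 0.1775).

Call:
move_arm([
  [[0, 0, 0.04], [0.011, -0.01, 0.04], 0],
  [[0, 0, 0], [0, 0, 0.05], 0],
  [[0, 0, 0], [0, 0, 0.04], 0],
  [[0, 0, 0], [0, 0, 0], 0],
])

```text
time_s: 19.3
tcp_pos: [0.6282, 0.1959, 0.033]
ee_rot: [[-0.085, -0.996, -0.006], [-0.996, 0.085, -0.002], [0.003, 0.006, -1.0]]
wrist_force: [-1.0, -0.1, -1.0]
gripper_width: 0.684
gripper_force: 30.0
```

```bash
sed -i 's/JA=np.array(\[.631,.179\])/JA=np.array([.6285,.1775])/' h.py
python3 - <<'E'
from h import *
r.capture('wrist'); state(); plan([*jig(0,.018),.0165],-94.85)
E
```

```text
t 19.4 tcp [0.6298 0.1965 0.035 ] psi -94.82 w 0.684 gf 30.0 wf [-0.3 -0.  -0.1] j [ 31.  35.  -6.  -0. -48. -36.]
turn 0.01 shift [ 0.002 -0.001  0.037] norm rows 0.4
```

Call:
move_arm([
  [[0, 0, 0], [0.001, 0, 0.02], 0],
  [[0, 0, 0], [0, 0, 0.016], 0],
  [[0, 0, 0], [0, 0, 0], 0],
  [[0, 0, 0], [0, 0, 0], 1],
  [[0, 0, 0], [0, 0, 0], 1],
  [[0, 0, 0], [0, 0, 0], 1],
  [[0, 0, 0], [0, 0, 0], 1],
  [[0, 0, 0], [0, 0, 0], 1],
  [[0, 0, 0], [0, 0, -0.04], 1],
  [[0, 0, 0], [0, 0, -0.08], 1],
  [[0, 0, 0], [0, 0, -0.08], 1],
])

```text
time_s: 20.45
tcp_pos: [0.6306, 0.1958, 0.1179]
ee_rot: [[-0.085, -0.996, -0.002], [-0.996, 0.085, -0.001], [0.001, 0.002, -1.0]]
wrist_force: [0.8, 0.2, 0.0]
gripper_width: 1.0
gripper_force: 0.0
```

Run:
```python
from h import *
state(); c=cap('wrist','w7.png')
for d in r.cut_out('spacer_a_c','wrist'): print(d['score'],d['centre']);fit(c,d['pixels'],.01)
print(jig(0,.018))
plan([.38,.334,.15],-4)
```

```text
t 20.4 tcp [0.6306 0.1958 0.1179] psi -94.87 w 1.0 gf 0.0 wf [0.8 0.2 0. ] j [ 31.  30.  -2.   0. -58. -36.]
0.61 [255.7, 198.5]
fit c [0.6311 0.1961] len dir -5.1 err 0.089 area 3079 raw [0.631 0.195 0.033 0.061]
[0.630021  0.1954352]
turn -15.84 shift [-0.528 -0.236 -0.05 ] norm rows 5.8
```

View pics/w7.png

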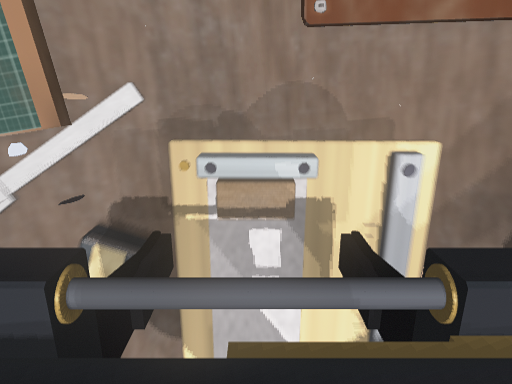

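The first block sits square against the anvil and centred: block columns 216 to 296, anvil 198 to 317. Now the second spacer.

Call:
move_arm([
  [[0, 0, -1], [0, 0, 0], 1],
  [[0, 0, -1], [0, 0, 0], 1],
  [[0, 0, -1], [0, 0, 0], 1],
  [[0, 0, -1], [0, 0, 0], 1],
  [[0, 0, -1], [0, 0, 0], 1],
  [[0, 0, -1], [0, 0, 0], 1],
  [[0, 0, -1], [0, 0, 0], 1],
  [[0, 0, -1], [0, 0, 0], 1],
  [[0, 0, -1], [0, 0, 0], 1],
  [[0, 0, -1], [0, 0, 0], 1],
  [[0, 0, -1], [0, 0, 0], 1],
  [[0, 0, -1], [0, 0, 0], 1],
])

```text
time_s: 21.75
tcp_pos: [0.6309, 0.196, 0.1172]
ee_rot: [[0.9, -0.437, -0.0], [-0.437, -0.9, -0.0], [-0.0, 0.0, -1.0]]
wrist_force: [0.9, 0.0, -0.6]
gripper_width: 0.998
gripper_force: 0.0
```

Call:
move_arm([
  [[0, 0, -0.96], [0, 0, 0], 1],
  [[0, 0, -0.96], [0, 0, 0], 1],
  [[0, 0, -0.96], [0, 0, 0], 1],
  [[0, 0, -0.96], [0, 0, 0], 1],
  [[0, 0, 0], [-0.078, -0.034, 0], 1],
  [[0, 0, 0], [-0.078, -0.034, 0], 1],
  [[0, 0, 0], [-0.078, -0.034, 0], 1],
  [[0, 0, 0], [-0.078, -0.034, 0], 1],
  [[0, 0, 0], [-0.078, -0.034, 0], 1],
  [[0, 0, 0], [-0.078, -0.034, 0], 1],
  [[0, 0, 0], [-0.078, -0.034, 0], 1],
  [[0, 0, 0], [0, 0, 0.06], 1],
])

```text
time_s: 22.95
tcp_pos: [0.366, 0.3389, 0.0909]
ee_rot: [[0.998, -0.065, 0.005], [-0.065, -0.998, 0.009], [0.005, -0.009, -1.0]]
wrist_force: [1.6, 1.0, -0.4]
gripper_width: 0.998
gripper_force: 0.0
```

Run:
```python
from h import *
r.capture('wrist');state(); c=cap('wrist','w8.png')
for d in r.cut_out('spacer_a_c','wrist'): print(d['score'],d['centre']);q=fit(c,d['pixels'])
plan([*q[:2],.006],-4)
```

```text
t 23.0 tcp [0.3641 0.3341 0.0843] psi -3.94 w 0.999 gf 0.0 wf [-0.6 -0.3 -3.8] j [ 61.  18. -28.  -0. -44.  25.]Traceback (most recent call last):
  File "<stdin>", line 4, in <module>
NameError: name 'q' is not defined
```

Run:
```python
from h import *
c=cap('wrist','w8.png');state()
for d in r.cut_out('spacer_a_c','wrist'): print(d['score'],d['centre']);q=fit(c,d['pixels'])
for d in r.pinpoint('spacer_a_c','wrist'): print(d, at(c,d['centre'],.009))
seg(c,(195,195,315,262))
```

```text
t 23.1 tcp [0.3675 0.3341 0.0875] psi -4.09 w 0.998 gf 0.0 wf [-0.5  1.1  0. ] j [ 61.  18. -28.   0. -44.  25.]
fit c [0.3608 0.3337] len dir 86.9 err 0.603 area 2458 raw [0.362 0.333 0.061 0.024]
```

View pics/w8.png

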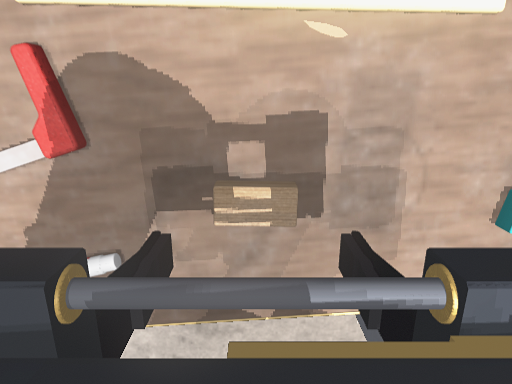

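The block lies at columns 214 to 298, rows 185 to 226, almost square to the fingers. I'll fit that outline.

Run:
```python
from h import *
c=cap('wrist');s=state()
m=np.zeros((384,512),np.uint8); cv2.fillConvexPoly(m,np.array([(214,186),(297,185),(297,226),(214,225)]),1)
q=fit(c,m>0); plan([*q[:2],.006])
```

```text
t 23.3 tcp [0.3685 0.3346 0.0884] psi -4.19 w 1.002 gf 0.0 wf [-0.9 -0.3  0.4] j [ 61.  18. -28.   0. -44.  25.]
fit c [0.3663 0.3344] len dir 85.7 err 0.135 area 3444 raw [0.367 0.334 0.062 0.032]
turn -0.0 shift [-0.004  0.001  0.165] norm rows 1.6
```

Call:
move_arm([
  [[0, 0, 0], [-0.003, 0, 0.06], 1],
  [[0, 0, 0], [0, 0, 0.06], 1],
  [[0, 0, 0], [0, 0, 0.044], 1],
  [[0, 0, 0], [0, 0, 0], 1],
  [[0, 0, 0], [0, 0, 0], 0],
  [[0, 0, 0], [0, 0, 0], 0],
  [[0, 0, 0], [0, 0, 0], 0],
  [[0, 0, 0], [0, 0, 0], 0],
  [[0, 0, 0], [0, 0, 0], 0],
  [[0, 0, 0], [0, 0, 0], 0],
  [[0, 0, 0], [0, 0, 0], 0],
  [[0, 0, 0], [0, 0, 0], 0],
])

```text
time_s: 24.5
tcp_pos: [0.3661, 0.3348, 0.0064]
ee_rot: [[0.997, -0.071, 0.001], [-0.071, -0.997, 0.001], [0.001, -0.001, -1.0]]
wrist_force: [-0.8, -1.2, 5.9]
gripper_width: 0.686
gripper_force: 30.0
```

Call:
move_arm([
  [[0, 0, 0], [0, 0, -0.04], 0],
  [[0, 0, 0], [0, 0, -0.08], 0],
  [[0, 0, 0], [0, 0, -0.08], 0],
  [[0, 0, 0], [0, 0, -0.05], 0],
  [[0, 0, 0], [0, 0, 0], 0],
])

```text
time_s: 25.0
tcp_pos: [0.3673, 0.3367, 0.1345]
ee_rot: [[0.997, -0.071, 0.005], [-0.071, -0.997, 0.008], [0.004, -0.008, -1.0]]
wrist_force: [0.7, 0.3, -2.0]
gripper_width: 0.684
gripper_force: 30.0
```

Run:
```python
from h import *
r.capture('wrist');state(); plan([*jig(0,.052),.10],-94.85)
```

```text
t 25.1 tcp [0.3662 0.3354 0.1321] psi -4.11 w 0.686 gf 30.0 wf [-0.2  0.  -1.1] j [ 61.  15. -25.  -0. -50.  25.]
turn 15.84 shift [ 0.166 -0.549  0.064] norm rows 5.8
```

Call:
move_arm([
  [[0, 0, 1], [0, 0, 0], 0],
  [[0, 0, 1], [0, 0, 0], 0],
  [[0, 0, 1], [0, 0, 0], 0],
  [[0, 0, 1], [0, 0, 0], 0],
  [[0, 0, 1], [0, 0, 0], 0],
  [[0, 0, 1], [0, 0, 0], 0],
  [[0, 0, 1], [0, 0, 0], 0],
  [[0, 0, 1], [0, 0, 0], 0],
  [[0, 0, 1], [0, 0, 0], 0],
  [[0, 0, 1], [0, 0, 0], 0],
  [[0, 0, 1], [0, 0, 0], 0],
  [[0, 0, 1], [0, 0, 0], 0],
])

```text
time_s: 26.25
tcp_pos: [0.365, 0.3334, 0.1286]
ee_rot: [[0.29, -0.957, -0.002], [-0.957, -0.29, -0.003], [0.002, 0.003, -1.0]]
wrist_force: [0.1, -0.2, -1.5]
gripper_width: 0.688
gripper_force: 30.0
```

Call:
move_arm([
  [[0, 0, 0.96], [0, 0, 0], 0],
  [[0, 0, 0.96], [0, 0, 0], 0],
  [[0, 0, 0.96], [0, 0, 0], 0],
  [[0, 0, 0.96], [0, 0, 0], 0],
  [[0, 0, 0], [0.024, -0.078, 0], 0],
  [[0, 0, 0], [0.024, -0.078, 0], 0],
  [[0, 0, 0], [0.024, -0.078, 0], 0],
  [[0, 0, 0], [0.024, -0.078, 0], 0],
  [[0, 0, 0], [0.024, -0.078, 0.02], 0],
  [[0, 0, 0], [0.024, -0.078, 0.02], 0],
  [[0, 0, 0], [0.022, -0.081, 0.02], 0],
  [[0, 0, 0], [0, 0, 0], 0],
])

```text
time_s: 27.45
tcp_pos: [0.6342, 0.2253, 0.095]
ee_rot: [[-0.09, -0.996, -0.005], [-0.996, 0.09, -0.003], [0.004, 0.005, -1.0]]
wrist_force: [-1.7, 0.2, -1.5]
gripper_width: 0.685
gripper_force: 30.0
```

Run:
```python
from h import *
r.capture('wrist');r.capture('wrist');state(); plan([*jig(0,.052),.0168],-94.85)
```

```text
t 27.6 tcp [0.6314 0.2272 0.0972] psi -94.99 w 0.689 gf 30.0 wf [-0.2  0.1 -0.2] j [ 34.  32.  -1.  -0. -57. -39.]
turn -0.02 shift [-0.005 -0.003  0.161] norm rows 1.6
```

Call:
move_arm([
  [[0, 0, -0.02], [-0.005, -0.003, 0.04], 0],
  [[0, 0, 0], [0, 0, 0.05], 0],
  [[0, 0, 0], [0, 0, 0.04], 0],
  [[0, 0, 0], [0, 0, 0.029], 0],
  [[0, 0, 0], [0, 0, 0], 0],
  [[0, 0, 0], [0, 0, 0], 0],
])

```text
time_s: 28.15
tcp_pos: [0.6339, 0.2314, 0.0216]
ee_rot: [[-0.082, -0.997, 0.001], [-0.997, 0.082, -0.0], [0.0, -0.001, -1.0]]
wrist_force: [0.6, -0.3, -0.4]
gripper_width: 0.685
gripper_force: 30.0
```

Call:
move_arm([
  [[0, 0, 0], [0, 0, 0], 1],
  [[0, 0, 0], [0, 0, 0], 1],
  [[0, 0, 0], [0, 0, 0], 1],
  [[0, 0, 0], [0, 0, 0], 1],
  [[0, 0, 0], [0, 0, 0], 1],
  [[0, 0, 0], [0, 0, -0.04], 1],
  [[0, 0, 0], [0, 0, -0.08], 1],
  [[0, 0, 0], [0, 0, -0.08], 1],
  [[0, 0, 0], [0, 0, -0.08], 1],
])

```text
time_s: 29.05
tcp_pos: [0.6339, 0.2306, 0.1625]
ee_rot: [[-0.083, -0.997, -0.0], [-0.997, 0.083, -0.0], [0.0, 0.0, -1.0]]
wrist_force: [0.2, 0.4, 1.0]
gripper_width: 0.997
gripper_force: 0.0
```

Run:
```python
from h import *
state(); c=cap('wrist','w9.png')
for d in r.cut_out('spacer_a_c','wrist'): print(d['score'],d['centre'],d['pixels'].sum());fit(c,d['pixels'],.01)
print(jig(0,.018),jig(0,.052)); plan([.58,-.04,.26],-5)
for n in ('scene','side'):
    c=cap(n)
    for d in r.cut_out('spacer_a_c',n): print(n,d['score'],d['centre'],at(c,d['centre'],.012))
```

```text
t 29.1 tcp [0.6339 0.2306 0.1625] psi -94.76 w 0.997 gf 0.0 wf [0.2 0.4 1. ] j [ 34.  29.   3.   0. -64. -38.]
0.95 [255.4, 146.1] 2484
fit c [0.6311 0.1962] len dir -4.5 err 0.041 area 2484 raw [0.631 0.196 0.032 0.061]
[0.630021  0.1954352] [0.632894  0.2293128]
turn -15.65 shift [-0.068  0.553 -0.182] norm rows 5.9
scene 0.49 [271.1, 180.0] [0.63901304 0.20047874 0.012     ]
scene 0.47 [327.3, 307.4] [ 0.51275828 -0.27833646  0.012     ]
side 0.68 [240.5, 188.1] [0.60008464 0.30887627 0.012     ]
side 0.48 [264.7, 198.2] [0.64283952 0.21226691 0.012     ]
```

View pics/w9.png

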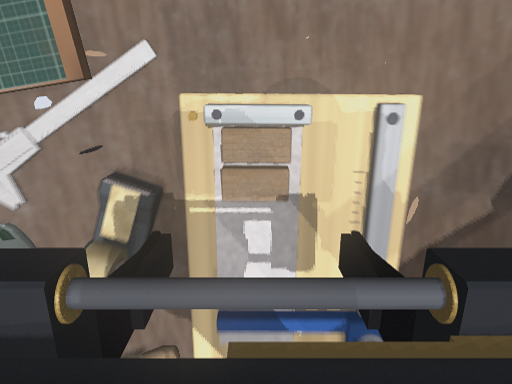

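Two blocks are on the pad, parallel and centred (rows 127 to 165 and 167 to 200). Next, the third spacer behind the brown jig, from above its handle.

Call:
move_arm([
  [[0, 0, -1], [0, 0, 0], 1],
  [[0, 0, -1], [0, 0, 0], 1],
  [[0, 0, -1], [0, 0, 0], 1],
  [[0, 0, -1], [0, 0, 0], 1],
  [[0, 0, -1], [0, 0, 0], 1],
  [[0, 0, -1], [0, 0, 0], 1],
  [[0, 0, -1], [0, 0, 0], 1],
  [[0, 0, -1], [0, 0, 0], 1],
  [[0, 0, -1], [0, 0, 0], 1],
  [[0, 0, -1], [0, 0, 0], 1],
  [[0, 0, -1], [0, 0, 0], 1],
  [[0, 0, -1], [0, 0, 0], 1],
])

```text
time_s: 30.55
tcp_pos: [0.6332, 0.2303, 0.1587]
ee_rot: [[0.901, -0.435, -0.004], [-0.435, -0.901, -0.002], [-0.002, 0.003, -1.0]]
wrist_force: [0.5, 0.3, -0.1]
gripper_width: 1.001
gripper_force: 0.0
```

Call:
move_arm([
  [[0, 0, -0.9], [0, 0, -0.06], 1],
  [[0, 0, -0.9], [0, 0, -0.06], 1],
  [[0, 0, -0.9], [0, 0, -0.06], 1],
  [[0, 0, -0.9], [0, 0, 0], 1],
  [[0, 0, 0], [0.014, 0.076, 0], 1],
  [[0, 0, 0], [0.014, 0.076, 0], 1],
  [[0, 0, 0], [0.014, 0.076, 0], 1],
  [[0, 0, 0], [0.014, 0.076, 0], 1],
  [[0, 0, 0], [0.014, 0.076, 0], 1],
  [[0, 0, 0], [0.014, 0.076, 0], 1],
  [[0, 0, 0], [0.014, 0.076, 0], 1],
  [[0, 0, 0], [0, 0, 0], 1],
])

```text
time_s: 31.75
tcp_pos: [0.6572, -0.0429, 0.2487]
ee_rot: [[0.995, -0.099, -0.004], [-0.099, -0.995, -0.001], [-0.004, 0.002, -1.0]]
wrist_force: [0.2, 0.1, 0.3]
gripper_width: 0.998
gripper_force: 0.0
```

Run:
```python
from h import *
r.capture('wrist');c=cap('wrist','w10.png');state()
for d in r.cut_out('spacer_a_c','wrist'): print(d['score'],d['centre'],d['pixels'].sum());fit(c,d['pixels'])
```

```text
t 31.9 tcp [ 0.6574 -0.0395  0.249 ] psi -5.49 w 0.997 gf 0.0 wf [-1.1 -0.1 -0.7] j [ 11.  25.   8.  -0. -74.  74.]
0.69 [58.7, 203.6] 1359
fit c [0.6289 0.2042] len dir -3.3 err 0.24 area 1359 raw [0.629 0.204 0.034 0.066]
```

View pics/w10.png

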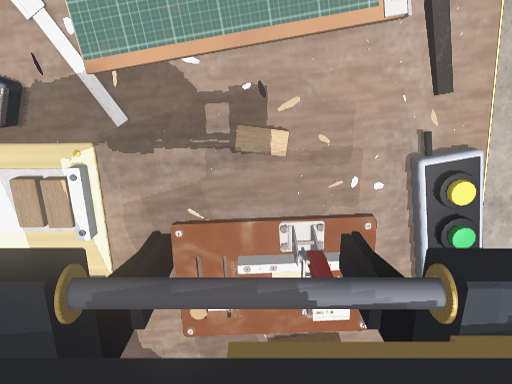

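Spacer three spans (237,123), (288,130), (286,156) and (235,149). The timer's yellow key is at (461,193) and the green at (461,238).

Run:
```python
from h import *
c=cap('wrist');s=state()
m=np.zeros((384,512),np.uint8); cv2.fillConvexPoly(m,np.array([(237,123),(288,130),(286,156),(235,149)]),1)
q=fit(c,m>0); d=np.degrees(q[2])%180; plan([*q[:2],.10],d-90); print(d-90)
for p in [(461,193),(461,238)]: print(at(c,p,.049))
```

```text
t 31.9 tcp [ 0.6576 -0.0379  0.2498] psi -5.34 w 0.997 gf 0.0 wf [ 0.1  0.9 -0.2] j [ 11.  25.   8.  -0. -74.  74.]
fit c [ 0.6807 -0.0483] len dir 77.8 err 0.056 area 1418 raw [ 0.681 -0.049  0.062  0.031]
turn 1.2 shift [0.05 0.01 0.3 ] norm rows 3.0
-12.24074272891579
[ 0.60726151 -0.26168851  0.049     ]
[ 0.55270159 -0.26600977  0.049     ]
```

Call:
move_arm([
  [[0, 0, 0.6], [0, 0, 0], 1],
  [[0, 0, 0.6], [0, 0, 0], 1],
  [[0, 0, 0], [0.017, 0.003, 0.06], 1],
  [[0, 0, 0], [0.017, 0.004, 0.06], 1],
  [[0, 0, 0], [0.016, 0.003, 0.06], 1],
  [[0, 0, 0], [0, 0, 0.06], 1],
  [[0, 0, 0], [0, 0, 0.06], 1],
  [[0, 0, 0], [0, 0, 0.04], 1],
  [[0, 0, 0], [0, 0, 0], 1],
  [[0, 0, 0], [0, 0, 0], 1],
])

```text
time_s: 32.95
tcp_pos: [0.6817, -0.0477, 0.0812]
ee_rot: [[0.978, -0.21, -0.0], [-0.21, -0.978, -0.001], [0.0, 0.001, -1.0]]
wrist_force: [0.5, -0.3, 0.1]
gripper_width: 1.003
gripper_force: 0.0
```

Run:
```python
from h import *
c=cap('wrist','w11.png');s=state()
for d in r.cut_out('spacer_a_c','wrist'): print(d['score'],d['centre'],d['pixels'].sum());q=fit(c,d['pixels']);plan([*q[:2],.006])
plan([.6807,-.0483,.006])
```

```text
t 33.0 tcp [ 0.6823 -0.0479  0.0824] psi -12.15 w 0.994 gf 0.0 wf [ 0.1 -0.8 -0.3] j [ 10.  34.  -0.   0. -55.  68.]
0.5 [259.6, 209.0] 3966
fit c [ 0.6807 -0.0515] len dir 77.6 err 0.045 area 3966 raw [ 0.681 -0.052  0.062  0.035]
turn -0.0 shift [-0.002  0.008  0.154] norm rows 1.5
turn -0.0 shift [-0.003  0.001  0.154] norm rows 1.5
```

Call:
move_arm([
  [[0, 0, 0], [-0.003, 0.006, 0.06], 1],
  [[0, 0, 0], [0, 0, 0.06], 1],
  [[0, 0, 0], [0, 0, 0.034], 1],
  [[0, 0, 0], [0, 0, 0], 1],
  [[0, 0, 0], [0, 0, 0], 0],
  [[0, 0, 0], [0, 0, 0], 0],
  [[0, 0, 0], [0, 0, 0], 0],
  [[0, 0, 0], [0, 0, 0], 0],
  [[0, 0, 0], [0, 0, 0], 0],
  [[0, 0, 0], [0, 0, 0], 0],
  [[0, 0, 0], [0, 0, 0], 0],
  [[0, 0, 0], [0, 0, 0], 0],
])

```text
time_s: 34.25
tcp_pos: [0.6797, -0.0513, 0.0051]
ee_rot: [[0.977, -0.212, 0.001], [-0.212, -0.977, 0.0], [0.001, -0.0, -1.0]]
wrist_force: [-1.4, 1.4, 5.2]
gripper_width: 0.684
gripper_force: 30.0
```

Call:
move_arm([
  [[0, 0, 0], [0, 0, -0.04], 0],
  [[0, 0, 0], [0, 0, -0.08], 0],
  [[0, 0, 0], [0, 0, -0.08], 0],
  [[0, 0, 0], [0, 0, -0.08], 0],
  [[0, 0, 0], [0, 0, 0], 0],
])

```text
time_s: 34.75
tcp_pos: [0.6829, -0.0515, 0.1511]
ee_rot: [[0.977, -0.211, 0.013], [-0.211, -0.977, -0.0], [0.013, -0.003, -1.0]]
wrist_force: [0.7, 0.2, -0.2]
gripper_width: 0.687
gripper_force: 30.0
```

Run:
```python
from h import *
r.capture('wrist');state(); plan([*jig(0,.086),.10],-94.85)
```

```text
t 34.8 tcp [ 0.6809 -0.0513  0.1474] psi -12.25 w 0.687 gf 30.0 wf [-1.  -0.  -2.1] j [  9.  31.   3.   0. -62.  69.]
turn 14.42 shift [-0.619  0.143  0.095] norm rows 6.4
```

Call:
move_arm([
  [[0, 0, 0], [-0.0276, -0.0744, 0], 0],
  [[0, 0, 0], [-0.0276, -0.0744, 0], 0],
  [[0, 0, 0], [-0.0276, -0.0744, 0], 0],
  [[0, 0, 0], [-0.0276, -0.0744, 0], 0],
  [[0, 0, 0], [-0.0276, -0.0744, 0], 0],
  [[0, 0, 0], [-0.0276, -0.0744, 0], 0],
  [[0, 0, 0], [-0.0276, -0.0744, 0], 0],
  [[0, 0, 0], [-0.0276, -0.0744, 0], 0],
  [[0, 0, 1], [0, 0, 0], 0],
  [[0, 0, 1], [0, 0, 0], 0],
  [[0, 0, 1], [0, 0, 0], 0],
  [[0, 0, 1], [0, 0, 0], 0],
])

```text
time_s: 36.0
tcp_pos: [0.6332, 0.2625, 0.1413]
ee_rot: [[0.815, -0.579, -0.004], [-0.579, -0.815, -0.002], [-0.002, 0.004, -1.0]]
wrist_force: [-0.2, 0.4, -0.3]
gripper_width: 0.683
gripper_force: 30.0
```

Call:
move_arm([
  [[0, 0, 1], [0, 0, 0], 0],
  [[0, 0, 1], [0, 0, 0], 0],
  [[0, 0, 1], [0, 0, 0], 0],
  [[0, 0, 1], [0, 0, 0], 0],
  [[0, 0, 1], [0, 0, 0], 0],
  [[0, 0, 1], [0, 0, 0], 0],
  [[0, 0, 1], [0, 0, 0], 0],
  [[0, 0, 1], [0, 0, 0], 0],
  [[0, 0, 1], [0, 0, 0], 0],
  [[0, 0, 1], [0, 0, 0.04], 0],
  [[0, 0, 0.42], [0, 0, 0.05], 0],
  [[0, 0, 0], [0, 0, 0], 0],
])

```text
time_s: 37.2
tcp_pos: [0.6308, 0.2609, 0.0927]
ee_rot: [[-0.086, -0.996, -0.011], [-0.996, 0.086, -0.005], [0.006, 0.01, -1.0]]
wrist_force: [0.2, -0.3, -1.4]
gripper_width: 0.688
gripper_force: 30.0
```

Run:
```python
from h import *
r.capture('wrist');r.capture('wrist');state(); plan([*jig(0,.087),.0155],-94.85)
```

```text
t 37.3 tcp [0.6338 0.2623 0.0975] psi -94.81 w 0.687 gf 30.0 wf [ 0.1  0.6 -0.7] j [ 36.  34.   1.   0. -58. -41.]
turn 0.01 shift [-0.004 -0.004  0.164] norm rows 1.6
```

Call:
move_arm([
  [[0, 0, 0], [-0.004, -0.004, 0.04], 0],
  [[0, 0, 0], [0, 0, 0.05], 0],
  [[0, 0, 0], [0, 0, 0.04], 0],
  [[0, 0, 0], [0, 0, 0.032], 0],
  [[0, 0, 0], [0, 0, 0], 0],
  [[0, 0, 0], [0, 0, 0], 0],
])

```text
time_s: 37.9
tcp_pos: [0.6373, 0.265, 0.019]
ee_rot: [[-0.084, -0.996, 0.001], [-0.996, 0.084, 0.0], [-0.0, -0.001, -1.0]]
wrist_force: [0.0, -0.6, -0.0]
gripper_width: 0.689
gripper_force: 30.0
```

Call:
move_arm([
  [[0, 0, 0], [0, 0, 0], 1],
  [[0, 0, 0], [0, 0, 0], 1],
  [[0, 0, 0], [0, 0, 0], 1],
  [[0, 0, 0], [0, 0, 0], 1],
  [[0, 0, 0], [0, 0, 0], 1],
  [[0, 0, 0], [0, 0, -0.04], 1],
  [[0, 0, 0], [0, 0, -0.08], 1],
  [[0, 0, 0], [0, 0, -0.08], 1],
  [[0, 0, 0], [0, 0, -0.08], 1],
  [[0, 0, 0], [0, 0, 0], 1],
])

```text
time_s: 38.9
tcp_pos: [0.6402, 0.2663, 0.1661]
ee_rot: [[-0.084, -0.996, 0.013], [-0.996, 0.084, 0.006], [-0.007, -0.012, -1.0]]
wrist_force: [0.0, -0.2, 0.2]
gripper_width: 1.002
gripper_force: 0.0
```

Run:
```python
from h import *
state(); c=cap('wrist','w12.png')
for d in r.cut_out('spacer_a_c','wrist'): print(d['score'],d['centre'],d['pixels'].sum());fit(c,d['pixels'],.01)
print(jig(0,.018),jig(0,.052),jig(0,.087)); plan([.42,-.24,.26],0)
c=cap('side','s2.png')
c=cap('scene','s3.png')
a=cv2.imread('pics/s3.png')[100:340,180:380]; b=cv2.imread('pics/w12.png')[60:300,150:450]
cv2.imwrite('pics/m1.png',np.hstack([cv2.resize(a,(500,600)),cv2.resize(b,(300,240)).repeat(1,0) if 0 else cv2.copyMakeBorder(b,0,360,0,0,cv2.BORDER_CONSTANT)]))
```

```text
t 38.9 tcp [0.6402 0.2663 0.1661] psi -94.8 w 1.002 gf 0.0 wf [ 0.  -0.2  0.2] j [ 36.  30.   6.   0. -65. -41.]
0.8 [262.8, 102.2] 2635
fit c [0.6312 0.1959] len dir -4.8 err 0.028 area 2635 raw [0.631 0.196 0.031 0.061]
[0.630021  0.1954352] [0.632894  0.2293128] [0.6358515 0.2641868]
turn -16.56 shift [-0.434  1.01  -0.201] norm rows 11.2
```

View pics/m1.png

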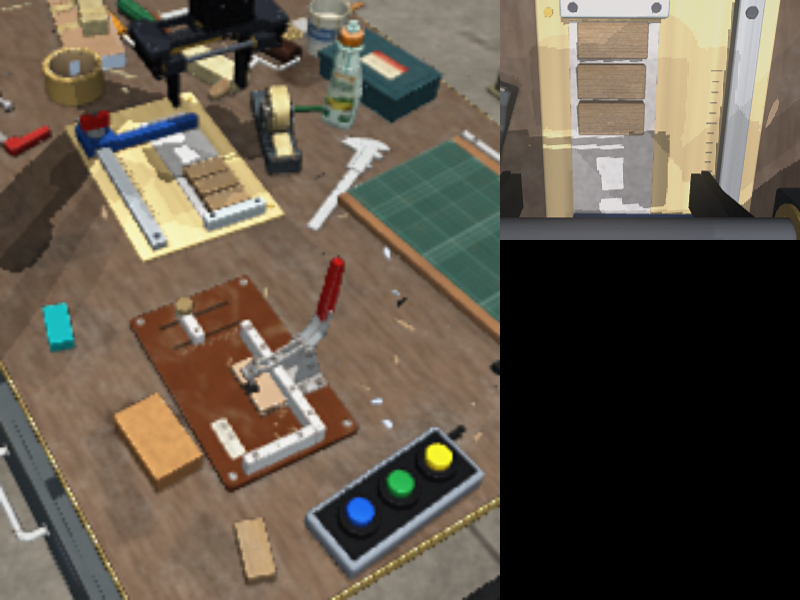

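Three blocks stand parallel and centred on the pad. The fourth lies by the timer at scene pixel (282,319), and the tape, sanding block and turquoise look-alike are untouched.

Call:
move_arm([
  [[0, 0, -1], [0, 0, -0.06], 1],
  [[0, 0, -1], [0, 0, -0.06], 1],
  [[0, 0, -1], [0, 0, -0.06], 1],
  [[0, 0, -1], [0, 0, 0], 1],
  [[0, 0, -1], [0, 0, 0], 1],
  [[0, 0, -1], [0, 0, 0], 1],
  [[0, 0, -1], [0, 0, 0], 1],
  [[0, 0, -1], [0, 0, 0], 1],
  [[0, 0, -1], [0, 0, 0], 1],
  [[0, 0, -1], [0, 0, 0], 1],
  [[0, 0, -1], [0, 0, 0], 1],
  [[0, 0, -1], [0, 0, 0], 1],
])

```text
time_s: 40.3
tcp_pos: [0.636, 0.2644, 0.2456]
ee_rot: [[0.9, -0.437, -0.004], [-0.437, -0.9, -0.002], [-0.002, 0.004, -1.0]]
wrist_force: [-1.1, -0.2, -0.5]
gripper_width: 1.001
gripper_force: 0.0
```

Call:
move_arm([
  [[0, 0, -1], [0, 0, 0], 1],
  [[0, 0, -1], [0, 0, 0], 1],
  [[0, 0, -1], [0, 0, 0], 1],
  [[0, 0, -1], [0, 0, 0], 1],
  [[0, 0, -0.56], [0, 0, 0], 1],
])

```text
time_s: 40.8
tcp_pos: [0.636, 0.2644, 0.2456]
ee_rot: [[1.0, 0.003, -0.004], [0.003, -1.0, -0.002], [-0.004, 0.002, -1.0]]
wrist_force: [0.5, 0.2, 0.0]
gripper_width: 0.999
gripper_force: 0.0
```

Call:
move_arm([
  [[0, 0, 0], [-0.044, 0.084, 0], 1],
  [[0, 0, 0], [-0.044, 0.084, 0], 1],
  [[0, 0, 0], [-0.044, 0.084, 0], 1],
  [[0, 0, 0], [-0.044, 0.084, 0], 1],
  [[0, 0, 0], [-0.044, 0.084, 0], 1],
  [[0, 0, 0], [-0.044, 0.084, 0], 1],
  [[0, 0, 0], [-0.044, 0.084, 0], 1],
  [[0, 0, 0], [-0.044, 0.084, 0], 1],
  [[0, 0, 0], [-0.044, 0.084, 0], 1],
  [[0, 0, 0], [-0.044, 0.084, 0], 1],
  [[0, 0, 0], [-0.044, 0.084, 0], 1],
  [[0, 0, 0], [-0.044, 0.084, 0], 1],
])

```text
time_s: 42.0
tcp_pos: [0.3708, -0.2405, 0.2468]
ee_rot: [[1.0, 0.001, -0.003], [0.001, -1.0, 0.001], [-0.003, -0.001, -1.0]]
wrist_force: [1.8, -0.2, 0.1]
gripper_width: 1.004
gripper_force: 0.0
```

Run:
```python
from h import *
r.capture('wrist');r.capture('wrist');c=cap('wrist','w13.png');state()
for d in r.cut_out('spacer_a_c','wrist'): print(d['score'],d['centre'],d['pixels'].sum());fit(c,d['pixels'])
for k in ('blue','yellow','green'):
    for d in r.pinpoint(f'key_{k}_top','wrist'): print(k,d,at(c,d['centre'],.049))
```

```text
t 42.1 tcp [ 0.3706 -0.2411  0.2466] psi -0.3 w 0.998 gf 0.0 wf [ 1.   0.  -0.9] j [-12.   3. -21.  -0. -66. 102.]
blue {'centre': [288.2, 40.2], 'score': 0.63} [ 0.4940393  -0.27526676  0.049     ]
green {'centre': [130.8, 161.6], 'score': 0.32} [ 0.37651774 -0.11053736  0.049     ]
```

View pics/w13.png

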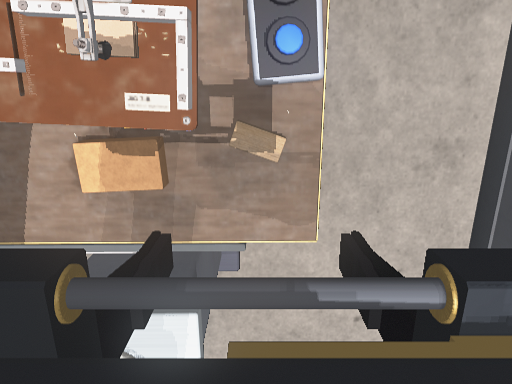

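The fourth spacer spans (239,121), (286,137), (279,161) and (230,145), with the blue key at (289,39). The sanding block is to its left and clear.

Run:
```python
from h import *
c=cap('wrist');s=state()
m=np.zeros((384,512),np.uint8); cv2.fillConvexPoly(m,np.array([(239,121),(286,137),(279,161),(230,145)]),1)
q=fit(c,m>0); d=np.degrees(q[2])%180; plan([*q[:2],.10],d-90); print(d-90)
print(at(c,(289,39),.049))
sc=np.array([(236,520),(263,517),(275,577),(246,580)])*.4+[180,100]
c=r.capture('scene');print([np.round(at(c,p,.018),3) for p in sc])
```

```text
t 42.4 tcp [ 0.3732 -0.2384  0.2476] psi 0.13 w 0.998 gf 0.0 wf [-0.5 -1.1 -0. ] j [-11.   3. -21.  -0. -66. 102.]
fit c [ 0.3958 -0.2421] len dir 71.3 err 0.097 area 1355 raw [ 0.396 -0.243  0.061  0.03 ]
turn 3.28 shift [ 0.045 -0.008  0.295] norm rows 3.0
-18.65784644463423
[ 0.49983033 -0.27112459  0.049     ]
[array([ 0.392, -0.214,  0.018]), array([ 0.417, -0.225,  0.018]), array([ 0.393, -0.284,  0.018]), array([ 0.367, -0.272,  0.018])]
```

Call:
move_arm([
  [[0, 0, 0.82], [0, 0, 0], 1],
  [[0, 0, 0.82], [0, 0, 0], 1],
  [[0, 0, 0.82], [0, 0, 0], 1],
  [[0, 0, 0.82], [0, 0, 0], 1],
  [[0, 0, 0], [0.015, -0.003, 0.06], 1],
  [[0, 0, 0], [0.015, -0.003, 0.06], 1],
  [[0, 0, 0], [0.015, -0.002, 0.06], 1],
  [[0, 0, 0], [0, 0, 0.06], 1],
  [[0, 0, 0], [0, 0, 0.06], 1],
  [[0, 0, 0], [0, 0, 0.04], 1],
  [[0, 0, 0], [0, 0, 0], 1],
])

```text
time_s: 43.55
tcp_pos: [0.3937, -0.2414, 0.0755]
ee_rot: [[0.947, -0.32, -0.007], [-0.32, -0.947, 0.002], [-0.007, 0.0, -1.0]]
wrist_force: [-0.7, 0.6, -0.5]
gripper_width: 1.002
gripper_force: 0.0
```

Run:
```python
from h import *
r.capture('wrist');c=cap('wrist','w14.png');s=state()
for d in r.cut_out('spacer_a_c','wrist'): print(d['score'],d['centre'],d['pixels'].sum());q=fit(c,d['pixels']);plan([*q[:2],.006])
plan([.3958,-.2421,.006])
seg(c,(190,150,330,245))
```

```text
t 43.6 tcp [ 0.3962 -0.2424  0.0784] psi -18.67 w 1.0 gf 0.0 wf [ 0.3  0.1 -1.5] j [-11.  16. -33.   0. -41.  83.]
turn -0.0 shift [-0.002 -0.     0.146] norm rows 1.5
fit c [ 0.4097 -0.2517] len dir 75.3 err 0.561 area 10046 raw [ 0.405 -0.246  0.094  0.061]
```

Call:
move_arm([
  [[0, 0, 0], [-0.001, 0, 0.06], 1],
  [[0, 0, 0], [0, 0, 0.05], 1],
  [[0, 0, 0], [0, 0, 0.035], 1],
  [[0, 0, 0], [0, 0, 0], 1],
  [[0, 0, 0], [0, 0, 0], 0],
  [[0, 0, 0], [0, 0, 0], 0],
  [[0, 0, 0], [0, 0, 0], 0],
  [[0, 0, 0], [0, 0, 0], 0],
  [[0, 0, 0], [0, 0, 0], 0],
  [[0, 0, 0], [0, 0, 0], 0],
  [[0, 0, 0], [0, 0, 0], 0],
  [[0, 0, 0], [0, 0, 0], 0],
])

```text
time_s: 44.9
tcp_pos: [0.3954, -0.2429, 0.0063]
ee_rot: [[0.947, -0.322, 0.001], [-0.322, -0.947, -0.001], [0.001, 0.0, -1.0]]
wrist_force: [-0.4, -0.1, 7.0]
gripper_width: 0.684
gripper_force: 30.0
```

Call:
move_arm([
  [[0, 0, 0], [0, 0, -0.04], 0],
  [[0, 0, 0], [0, 0, -0.08], 0],
  [[0, 0, 0], [0, 0, -0.08], 0],
  [[0, 0, 0], [0, 0, -0.08], 0],
  [[0, 0, 0], [0, 0, -0.08], 0],
  [[0, 0, 0], [0, 0, -0.08], 0],
  [[0, 0, 0], [0, 0, 0], 0],
])

```text
time_s: 45.6
tcp_pos: [0.3979, -0.2438, 0.2313]
ee_rot: [[0.947, -0.321, 0.012], [-0.321, -0.947, -0.004], [0.013, 0.0, -1.0]]
wrist_force: [0.0, -0.2, -1.1]
gripper_width: 0.682
gripper_force: 30.0
```

Run:
```python
from h import *
c=cap('wrist');state(); plan([*jig(0,.121),.225]); plan([*jig(0,.121),.225],-94.85)
for d in r.cut_out('spacer_a_c','wrist'): print(d['score'],d['centre'],d['pixels'].sum())
```

```text
t 45.6 tcp [ 0.3961 -0.2429  0.2281] psi -18.78 w 0.686 gf 30.0 wf [-0.5  0.6 -1.6] j [-11.   6. -21.  -0. -63.  83.]
turn -0.0 shift [ 0.111 -1.181  0.006] norm rows 11.9
turn 13.28 shift [-1.119 -0.392  0.006] norm rows 11.9
```

Call:
move_arm([
  [[0, 0, 0], [0.008, -0.091, 0], 0],
  [[0, 0, 0], [0.009, -0.091, 0], 0],
  [[0, 0, 0], [0.008, -0.091, 0], 0],
  [[0, 0, 0], [0.009, -0.091, 0], 0],
  [[0, 0, 0], [0.008, -0.091, 0], 0],
  [[0, 0, 0], [0.009, -0.091, 0], 0],
  [[0, 0, 0], [0.008, -0.091, 0], 0],
  [[0, 0, 0], [0.009, -0.091, 0], 0],
  [[0, 0, 0], [0.008, -0.091, 0], 0],
  [[0, 0, 0], [0.009, -0.091, 0], 0],
  [[0, 0, 0], [0.008, -0.091, 0], 0],
  [[0, 0, 0], [0.009, -0.091, 0], 0],
])

```text
time_s: 46.9
tcp_pos: [0.6183, 0.2592, 0.2224]
ee_rot: [[0.947, -0.322, -0.005], [-0.322, -0.947, -0.003], [-0.004, 0.004, -1.0]]
wrist_force: [0.9, -0.0, -0.9]
gripper_width: 0.685
gripper_force: 30.0
```

Call:
move_arm([
  [[0, 0, 0], [0.008, -0.089, 0], 0],
  [[0, 0, 1], [0, 0, 0], 0],
  [[0, 0, 1], [0, 0, 0], 0],
  [[0, 0, 1], [0, 0, 0], 0],
  [[0, 0, 1], [0, 0, 0], 0],
  [[0, 0, 1], [0, 0, 0], 0],
  [[0, 0, 1], [0, 0, 0], 0],
  [[0, 0, 1], [0, 0, 0], 0],
  [[0, 0, 1], [0, 0, 0], 0],
  [[0, 0, 1], [0, 0, 0], 0],
  [[0, 0, 1], [0, 0, 0], 0],
  [[0, 0, 1], [0, 0, 0], 0],
])

```text
time_s: 48.1
tcp_pos: [0.636, 0.2982, 0.2221]
ee_rot: [[0.138, -0.99, -0.005], [-0.99, -0.138, -0.003], [0.002, 0.005, -1.0]]
wrist_force: [-0.2, 0.4, -1.5]
gripper_width: 0.686
gripper_force: 30.0
```

Call:
move_arm([
  [[0, 0, 1], [0, 0, 0.05], 0],
  [[0, 0, 1], [0, 0, 0.05], 0],
  [[0, 0, 0.28], [0, 0, 0.05], 0],
  [[0, 0, 0], [0, 0, 0.05], 0],
  [[0, 0, 0], [0, 0, 0.05], 0],
  [[0, 0, 0], [0, 0, 0], 0],
])

```text
time_s: 48.7
tcp_pos: [0.6331, 0.2963, 0.0931]
ee_rot: [[-0.086, -0.996, -0.012], [-0.996, 0.086, -0.007], [0.008, 0.012, -1.0]]
wrist_force: [-1.1, 0.3, -2.0]
gripper_width: 0.684
gripper_force: 30.0
```

Run:
```python
from h import *
r.capture('wrist');r.capture('wrist');state(); plan([*jig(0,.121),.0165],-94.85)
```

```text
t 48.8 tcp [0.6364 0.2981 0.0988] psi -94.86 w 0.686 gf 30.0 wf [0.4 0.  0.6] j [ 38.  35.   4.   0. -59. -43.]
turn -0.0 shift [-0.    -0.005  0.165] norm rows 1.6
```

Call:
move_arm([
  [[0, 0, 0], [0, -0.005, 0.04], 0],
  [[0, 0, 0], [0, 0, 0.05], 0],
  [[0, 0, 0], [0, 0, 0.04], 0],
  [[0, 0, 0], [0, 0, 0.033], 0],
  [[0, 0, 0], [0, 0, 0], 0],
  [[0, 0, 0], [0, 0, 0], 0],
])

```text
time_s: 49.4
tcp_pos: [0.6403, 0.299, 0.0205]
ee_rot: [[-0.084, -0.996, 0.002], [-0.996, 0.084, 0.001], [-0.001, -0.002, -1.0]]
wrist_force: [-0.5, -0.8, -0.4]
gripper_width: 0.687
gripper_force: 30.0
```

Call:
move_arm([
  [[0, 0, 0], [0, 0, 0], 1],
  [[0, 0, 0], [0, 0, 0], 1],
  [[0, 0, 0], [0, 0, 0], 1],
  [[0, 0, 0], [0, 0, 0], 1],
  [[0, 0, 0], [0, 0, 0], 1],
  [[0, 0, 0], [0, 0, -0.04], 1],
  [[0, 0, 0], [0, 0, -0.08], 1],
  [[0, 0, 0], [0, 0, -0.08], 1],
  [[0, 0, 0], [0, 0, -0.08], 1],
  [[0, 0, 0], [0, 0, 0], 1],
])

```text
time_s: 50.4
tcp_pos: [0.643, 0.3002, 0.1673]
ee_rot: [[-0.084, -0.996, 0.013], [-0.996, 0.084, 0.007], [-0.008, -0.012, -1.0]]
wrist_force: [-0.1, 0.5, -0.4]
gripper_width: 1.0
gripper_force: 0.0
```

Run:
```python
from h import *
state(); c=cap('wrist','w15.png')
for d in r.cut_out('spacer_a_c','wrist'): print(d['score'],d['centre'],d['pixels'].sum());fit(c,d['pixels'],.01)
for i,y in enumerate((.018,.052,.087,.121)):
    x0,y0=proj(c,[*jig(-.03,y+.015),.028]); x1,y1=proj(c,[*jig(.03,y-.015),.028]); print(i,np.round([x0,y0,x1,y1]))
plan([.522+.011,.406,.16],-10.5); print(jig(-.115,.188+.028))
for n in ('scene','side'):
    c=cap(n)
    for d in r.pinpoint('knob_grip',n): print(d,at(c,d['centre'],.056))
```

```text
t 50.4 tcp [0.643  0.3002 0.1673] psi -94.8 w 1.0 gf 0.0 wf [-0.1  0.5 -0.4] j [ 38.  32.   9.   0. -66. -43.]
0.82 [262.9, 57.1] 2949
fit c [0.6314 0.194 ] len dir -7.9 err 0.043 area 2949 raw [0.631 0.194 0.032 0.064]
0 [299.  76. 226.  36.]
1 [298. 118. 227.  81.]
2 [296. 158. 228. 124.]
3 [295. 195. 229. 162.]
turn -14.73 shift [-0.249 -0.172  0.001] norm rows 3.0
[0.532166  0.4024399]
{'centre': [219.8, 148.5], 'score': 0.65} [0.53895066 0.39571321 0.056     ]
{'centre': [254.1, 184.2], 'score': 0.73} [0.62446699 0.25598747 0.056     ]
{'centre': [347.4, 282.3], 'score': 0.59} [ 0.59693907 -0.26640973  0.056     ]
{'centre': [212.2, 168.8], 'score': 0.53} [0.54330971 0.41806499 0.056     ]
```

Call:
move_arm([
  [[0, 0, -1], [0, 0, 0], 1],
  [[0, 0, -1], [0, 0, 0], 1],
  [[0, 0, -1], [0, 0, 0], 1],
  [[0, 0, -1], [0, 0, 0], 1],
  [[0, 0, -1], [0, 0, 0], 1],
  [[0, 0, -1], [0, 0, 0], 1],
  [[0, 0, -1], [0, 0, 0], 1],
  [[0, 0, -1], [0, 0, 0], 1],
  [[0, 0, -1], [0, 0, 0], 1],
  [[0, 0, -1], [0, 0, 0], 1],
  [[0, 0, -1], [0, 0, 0], 1],
  [[0, 0, -1], [0, 0, 0], 1],
])

```text
time_s: 51.9
tcp_pos: [0.6391, 0.2981, 0.1573]
ee_rot: [[0.9, -0.436, -0.002], [-0.436, -0.9, -0.002], [-0.001, 0.003, -1.0]]
wrist_force: [-0.2, -0.2, -0.2]
gripper_width: 0.996
gripper_force: 0.0
```

Call:
move_arm([
  [[0, 0, -0.9], [0, 0, 0], 1],
  [[0, 0, -0.9], [0, 0, 0], 1],
  [[0, 0, -0.93], [0, 0, 0], 1],
  [[0, 0, 0], [-0.062, -0.043, 0], 1],
  [[0, 0, 0], [-0.062, -0.043, 0], 1],
  [[0, 0, 0], [-0.062, -0.043, 0], 1],
  [[0, 0, 0], [-0.062, -0.043, 0], 1],
  [[0, 0, 0], [0, 0, 0], 1],
  [[0, 0, 0], [0, 0, 0], 1],
])

```text
time_s: 52.8
tcp_pos: [0.5324, 0.406, 0.158]
ee_rot: [[0.984, -0.18, -0.001], [-0.18, -0.984, -0.002], [-0.001, 0.002, -1.0]]
wrist_force: [0.2, 0.2, 0.9]
gripper_width: 1.0
gripper_force: 0.0
```

Run:
```python
from h import *
c=cap('wrist','w16.png');state()
for t,z in (('knob_grip',.056),('stop_face',.019)):
    for d in r.pinpoint(t,'wrist'): print(t,d,at(c,d['centre'],z))
hsv=cv2.cvtColor(c['img'],cv2.COLOR_RGB2HSV);H,S,V=[hsv[:,:,i].astype(int) for i in range(3)]
m=(((H<6)|(H>172))&(S>140)&(V>60)).astype(np.uint8)
n,l,st,ce=cv2.connectedComponentsWithStats(m)
for i in range(1,n):
    if st[i,4]>150:
        ys,xs=np.where(l==i);P=np.array([at(c,(x,y),.066)[:2] for x,y in zip(xs,ys)],np.float32);print(st[i],[np.round(v,4) for v in cv2.minAreaRect(P)])
plan([.533,.406,.044],-10.5)
```

```text
t 52.9 tcp [0.533  0.4053 0.158 ] psi -10.45 w 1.003 gf 0.0 wf [ 0.7 -0.  -0.4] j [ 51.  29.   2.   0. -63.  28.]
knob_grip {'centre': [250.1, 194.4], 'score': 0.89} [0.53281452 0.40950972 0.056     ]
knob_grip {'centre': [360.6, 28.7], 'score': 0.39} [0.63808963 0.31109361 0.056     ]
stop_face {'centre': [276.6, 41.3], 'score': 0.6} [0.64474435 0.36732696 0.019     ]
[246 169  15  27 329] [array([0.545 , 0.4048]), array([0.0107, 0.0206]), np.float64(79.8679)]
[247 199  14  23 267] [array([0.5227, 0.4086]), array([0.0103, 0.0182]), np.float64(79.868)]
[191 239  36  38 623] [array([0.4872, 0.4533]), array([0.0397, 0.0145]), np.float64(13.9583)]
turn -0.01 shift [-0.002 -0.002  0.229] norm rows 2.3
```

View pics/w16.png

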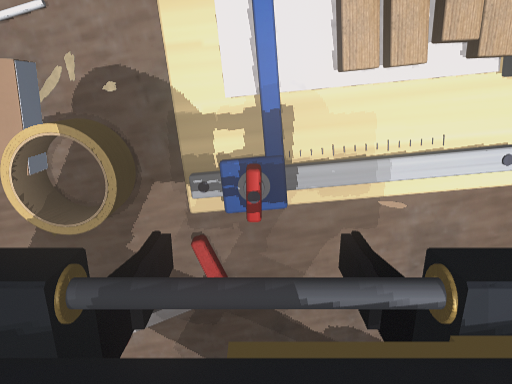

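The knob is loose and between the fingers' plane at (254,193). The blocks at the top of the picture no longer line up: the second from the anvil (435 to 483, lower edge at row 40) has been knocked away from the robot by about 2 cm. I'll look from straight above and mend it.

Call:
move_arm([
  [[0, 0, -1], [0, 0, 0], 1],
  [[0, 0, 0], [0.04, 0.077, -0.02], 1],
  [[0, 0, 0], [0.04, 0.077, -0.02], 1],
  [[0, 0, 0], [0.04, 0.077, -0.02], 1],
  [[0, 0, 0], [0.04, 0.077, -0.02], 1],
  [[0, 0, 0], [0, 0, 0], 1],
  [[0, 0, 0], [0, 0, 0], 1],
])

```text
time_s: 53.65
tcp_pos: [0.6011, 0.2435, 0.1991]
ee_rot: [[0.996, -0.087, 0.0], [-0.087, -0.996, 0.0], [0.0, -0.0, -1.0]]
wrist_force: [-0.6, -0.1, -0.5]
gripper_width: 0.998
gripper_force: 0.0
```

Run:
```python
from h import *
c=cap('wrist','w17.png');state()
for d in r.cut_out('spacer_a_c','wrist'): print(d['score'],d['centre'],d['pixels'].sum());fit(c,d['pixels'],.01)
for d in r.pinpoint('spacer_a_c','wrist'): print('pin',round(d['score'],2),d['centre'],at(c,d['centre'],.019))
for i,y in enumerate((.018,.052,.087,.121)): print(i,np.round([proj(c,[*jig(sx,y+sy),.028]) for sx,sy in((-.03,-.015),(-.03,.015),(.03,.015),(.03,-.015))]).tolist())
hsv=cv2.cvtColor(c['img'],cv2.COLOR_RGB2HSV);H,S,V=[hsv[:,:,i].astype(int) for i in range(3)]
m=((H>5)&(H<18)&(S>70)&(V>50)&(V<200)).astype(np.uint8)
x0,x1,y0,y1=170,360,60,230
for y in range(y0,y1,6): print(y,''.join('#' if m[y,x] else ('.' if S[y,x]<50 else ('b' if 100<H[y,x]<130 else ('y' if H[y,x]>=18 and H[y,x]<32 else '-'))) for x in range(x0,x1,2)))
```

```text
t 53.7 tcp [0.6004 0.2446 0.1986] psi -4.86 w 1.001 gf 0.0 wf [0.  1.1 0.1] j [ 36.  25.   2.  -0. -67.  49.]
0.98 [305.1, 139.1] 1917
fit c [0.632  0.1942] len dir -8.3 err 0.095 area 1917 raw [0.632 0.194 0.032 0.061]
pin 0.74 [302.1, 139.5] [0.6299226  0.19409144 0.019     ]
pin 0.59 [229.6, 136.8] [0.6387684  0.26544634 0.019     ]
0 [[316.0, 171.0], [286.0, 171.0], [287.0, 109.0], [319.0, 109.0]]
1 [[282.0, 171.0], [251.0, 171.0], [251.0, 109.0], [283.0, 109.0]]
2 [[246.0, 171.0], [216.0, 171.0], [214.0, 109.0], [246.0, 109.0]]
3 [[212.0, 171.0], [182.0, 171.0], [178.0, 109.0], [210.0, 109.0]]
60 ------.----------------------------------------------------------------------------------------
66 yyyyyyyyyyyyyyyyyyyyyyyyyyyyyyyyyyyyyyyyyyyyyyyyyyyyyyyyyyyyyyyyyyyyyyyyyyyyyyyyyyyyyyy--------
72 yyyyyyyyyyyyyyyyyyyyyyyyyyyyyyyyyyyyyyyyyyyyyyyyyyyyyyyyyyyyyyyyyyyyyyyyyyyyyyyyyyyyyyyy-------
78 yyyyyyyyyyyyyyyyyyyyyyyyyyyyyyyyyyyyyyyyyyyyyyyyyyyyyyyyyyyyyyyyyyyyyyyyyyyyyyyyyyyyyyyy-------
84 yyyyyyyyyy...y.yy..y....yyyyyyyyyyyyyyyyyyyyyyyyyyyyyyyyyyyyyyyyyyyyyyyyyyyyyyyyyyyyyyy--------
[... 1698 characters left out ...]

192 yyyyyyyyyyyyyyyyyyyyyyyyyyyyyyyyyyyyyyyyyyyyyyyyyyyyyyyyyyyyyyyyyyyyyyyyyyyyyyyyyyy#-----------
198 yyyyyyyyyyyyyyyyyyyyyyyyyyyyyyyyyyyyyyyyyyyyyyyyyyyyyyyyyyyyyyyyyyyyyyyyyyyyyyyyyyy------------
204 yyyyyyyyyyyyyyyyyyyyyyyyyyyyyyyyyyyyyyyyyyyyyyyyyyyyyyyyyyyyyyyyyyyyyyyyyyyyyyyyyyy------------
210 yyyyyyyyyyyyyyyyyyyyyyyyyyyyyyyyyyyyyyyyyyyyyyyyyyyyyyyyyyyyyyyyyyyyyyyyyyyyyyyyyyy------------
216 yyyyyyyyyyyyyyyyyyyyyyyyyyyyyyyyyyyyyyyyyyyyyyyyyyyyyyyyyyyyyyyyyyyyyyyyyyyyyyyyyyy------------
222 yyyyy.yyyyyyyyyyyyyyyyyyyyyyyyyyyyyyyyyyyyyyyyyyyyyyyyyyyyyyyyyyyyyyyyyyyyyyyyyyyy#-------#----
228 yyyyyyyyyyyyyyyyyyyyyyyyyyyy.yyyyyyyyyyyyyyyyyyyyyyyyyyyyyyyyyyyyyyyyyyyyyyyyyyyyy#------------
```

The column map shows block 2 shifted +16 mm in jig x and leaning on block 1. The others are in line, with block 1 turned about 3°. I'll regrip block 2 and set it back.

Call:
move_arm([
  [[0, 0, 1], [0, 0, 0], 1],
  [[0, 0, 1], [0, 0, 0], 1],
  [[0, 0, 1], [0, 0, 0], 1],
  [[0, 0, 1], [0, 0, 0], 1],
  [[0, 0, 1], [0, 0, 0], 1],
  [[0, 0, 1], [0, 0, 0], 1],
  [[0, 0, 1], [0, 0, 0], 1],
  [[0, 0, 1], [0, 0, 0], 1],
  [[0, 0, 1], [0, 0, 0], 1],
  [[0, 0, 1], [0, 0, 0], 1],
  [[0, 0, 1], [0, 0, 0], 1],
  [[0, 0, 1], [0, 0, 0], 1],
])

```text
time_s: 55.0
tcp_pos: [0.5995, 0.2468, 0.1984]
ee_rot: [[0.282, -0.959, -0.001], [-0.959, -0.282, -0.001], [0.0, 0.001, -1.0]]
wrist_force: [-0.1, -0.4, -0.2]
gripper_width: 1.0
gripper_force: 0.0
```

Call:
move_arm([
  [[0, 0, 1], [0, 0, 0], 1],
  [[0, 0, 1], [0, 0, 0], 1],
  [[0, 0, 1], [0, 0, 0], 1],
  [[0, 0, 0.7], [0, 0, 0], 1],
  [[0, 0, 0], [0.0185, -0.0495, 0.05], 1],
  [[0, 0, 0], [0.0185, -0.0495, 0.05], 1],
  [[0, 0, 0], [0, 0, 0.06], 1],
  [[0, 0, 0], [0, 0, 0.04], 1],
  [[0, 0, 0], [0, 0, 0], 1],
  [[0, 0, 0], [0, 0, 0], 1],
])

```text
time_s: 56.0
tcp_pos: [0.648, 0.224, 0.099]
ee_rot: [[-0.08, -0.997, -0.0], [-0.997, 0.08, -0.001], [0.001, 0.0, -1.0]]
wrist_force: [0.1, -0.4, -0.1]
gripper_width: 0.999
gripper_force: 0.0
```

Run:
```python
from h import *
c=cap('wrist','w18.png');state()
for d in r.cut_out('spacer_a_c','wrist'): print(d['score'],d['centre'],d['pixels'].sum());fit(c,d['pixels'],.01)
for q in ((.046,.061),(-.014,.061),(-.014,.031),(.046,.031)): print(np.round(proj(c,[*jig(*q),.028])))
plan([*jig(.016,.046),.0165],-94.85)
hsv=cv2.cvtColor(c['img'],cv2.COLOR_RGB2HSV);H,S,V=[hsv[:,:,i].astype(int) for i in range(3)]
m=((H>5)&(H<18)&(S>70)&(V>50)&(V<200)).astype(np.uint8)
for y in range(120,250,5): print(y,''.join('#' if m[y,x] else ('.' if S[y,x]<50 else ('y' if H[y,x]>=18 and H[y,x]<32 else '-')) for x in range(150,360,3)))
```

```text
t 56.0 tcp [0.6486 0.2242 0.1003] psi -94.6 w 1.003 gf 0.0 wf [0.7 0.7 0.8] j [ 33.  33.   1.   0. -58. -37.]
0.76 [278.8, 164.4] 3806
fit c [0.632  0.1942] len dir -7.1 err 0.07 area 3806 raw [0.632 0.194 0.033 0.062]
[214. 224.]
[296. 224.]
[298. 185.]
[213. 184.]
turn 0.04 shift [0.005 0.001 0.169] norm rows 1.7
120 -----------yyyyyyyyyy.............................................yyyy
125 -----------yyyyyyyyyy.............................................yy..
130 -----------yyyyyyyyyy.............................................yyyy
135 -----------yyyyyyyyyy.............................................yyyy
140 -----------yyyyyyyyyyy............................................yyyy
145 ------------yyyyyyyyyyyyy...#########################---.....yyyyyyyyy
150 ------------yyyyyyyyyyyyy...#############################....yyyyyyyyy
155 ------------yyyyyyyyyyyyy...###################---#######....yyyyyyyyy
160 ------------yyyyyyyyyyyyy...#########-----##-############....yyyyyyyyy
165 ------------yyyyyyyyyyyyy...##########-#-------##########....yyyyyyyyy
170 ------------yyyyyyyyyyyyy...-
[... 466 characters left out ...]
####...........yyyyyyyyyy
205 -------------yyyyyyyyy###########--##############...........yyyyyyyyyy
210 ..-----------yyyyyyyyy#----##-####---####-####-##...........yyyyyyyyyy
215 ....---------yyyyyyyy##--###----------#----##----..........yyyyyyyyyyy
220 ....---------yyyyyyyyy#####--------#####-#####-##..........yyyyyyyyyyy
225 ....---------yyyyyyyyyyyy...................---#...........yyyyyyyyyyy
230 ...----------yyyyyyyyyyyy..................................yyyyyyyyyyy
235 ..y-.-.------yyyyyyyyyyyy....##################-###-##.....yyyyy.--yy-
240 .-.....y-----yyyyyyyyyyyy...-##########################....yyyyy--y---
245 ........-----yyyyyyyyyyyy...-##########################....yyyyyyy---y
```

Call:
move_arm([
  [[0, 0, 0.04], [0.004, 0.001, 0.06], 1],
  [[0, 0, 0], [0, 0, 0.06], 1],
  [[0, 0, 0], [0, 0, 0.046], 1],
  [[0, 0, 0], [0, 0, 0], 1],
  [[0, 0, 0], [0, 0, 0], 0],
  [[0, 0, 0], [0, 0, 0], 0],
  [[0, 0, 0], [0, 0, 0], 0],
  [[0, 0, 0], [0, 0, 0], 0],
  [[0, 0, 0], [0, 0, 0], 0],
  [[0, 0, 0], [0, 0, 0], 0],
  [[0, 0, 0], [0, 0, 0], 0],
  [[0, 0, 0], [0, 0, 0], 0],
])

```text
time_s: 57.3
tcp_pos: [0.6479, 0.2214, 0.0174]
ee_rot: [[-0.085, -0.996, 0.002], [-0.996, 0.085, 0.001], [-0.001, -0.002, -1.0]]
wrist_force: [-0.9, 0.1, 5.7]
gripper_width: 0.689
gripper_force: 29.7
```

Call:
move_arm([
  [[0, 0, 0], [0, 0, -0.03], 0],
  [[0, 0, 0], [0, 0, -0.04], 0],
  [[0, 0, 0], [0, 0, 0], 0],
  [[0, 0, 0], [0, 0, 0], 0],
])

```text
time_s: 57.7
tcp_pos: [0.647, 0.2209, 0.0509]
ee_rot: [[-0.086, -0.996, -0.0], [-0.996, 0.086, 0.0], [-0.0, 0.001, -1.0]]
wrist_force: [0.2, -0.8, -1.3]
gripper_width: 0.688
gripper_force: 29.7
```

Run:
```python
from h import *
c=cap('wrist');state()
plan([*jig(0.001,.052),.0175],-94.85)
```

```text
t 57.8 tcp [0.6465 0.2206 0.0501] psi -94.96 w 0.686 gf 29.7 wf [-0.1 -0.3 -0.9] j [ 32.  36.  -2.  -0. -52. -37.]
turn -0.02 shift [-0.015  0.027  0.065] norm rows 0.7
```

Call:
move_arm([
  [[0, 0, 0], [-0.008, 0.013, 0], 0],
  [[0, 0, 0], [-0.009, 0.014, 0], 0],
  [[0, 0, 0], [0, 0, 0], 0],
  [[0, 0, 0], [0, 0, 0.03], 0],
  [[0, 0, 0], [0, 0, 0.034], 0],
  [[0, 0, 0], [0, 0, 0], 0],
  [[0, 0, 0], [0, 0, 0], 0],
])

```text
time_s: 58.45
tcp_pos: [0.6341, 0.2303, 0.0181]
ee_rot: [[-0.086, -0.996, -0.002], [-0.996, 0.086, -0.001], [0.001, 0.002, -1.0]]
wrist_force: [-0.1, -0.4, -1.4]
gripper_width: 0.689
gripper_force: 29.8
```

Call:
move_arm([
  [[0, 0, 0], [0, 0, 0], 1],
  [[0, 0, 0], [0, 0, 0], 1],
  [[0, 0, 0], [0, 0, 0], 1],
  [[0, 0, 0], [0, 0, 0], 1],
  [[0, 0, 0], [0, 0, 0], 1],
  [[0, 0, 0], [0, 0, -0.04], 1],
  [[0, 0, 0], [0, 0, -0.08], 1],
  [[0, 0, 0], [0, 0, -0.08], 1],
  [[0, 0, 0], [0, 0, -0.08], 1],
  [[0, 0, 0], [0, 0, -0.08], 1],
])

```text
time_s: 59.45
tcp_pos: [0.6344, 0.2305, 0.2009]
ee_rot: [[-0.086, -0.996, 0.0], [-0.996, 0.086, 0.0], [-0.0, -0.0, -1.0]]
wrist_force: [1.1, 0.3, -0.5]
gripper_width: 1.002
gripper_force: 0.0
```

Call:
move_arm([
  [[0, 0, -1], [0, 0, 0], 1],
  [[0, 0, -1], [0, 0, 0], 1],
  [[0, 0, -1], [0, 0, 0], 1],
  [[0, 0, -1], [0, 0, 0], 1],
  [[0, 0, -1], [0, 0, 0], 1],
  [[0, 0, -1], [0, 0, 0], 1],
  [[0, 0, -1], [0, 0, 0], 1],
  [[0, 0, -1], [0, 0, 0], 1],
  [[0, 0, -1], [0, 0, 0], 1],
  [[0, 0, -1], [0, 0, 0], 1],
  [[0, 0, -1], [0, 0, 0], 1],
  [[0, 0, -1], [0, 0, 0], 1],
])

```text
time_s: 60.65
tcp_pos: [0.6345, 0.2306, 0.1991]
ee_rot: [[0.899, -0.437, -0.0], [-0.437, -0.899, 0.0], [-0.0, 0.0, -1.0]]
wrist_force: [0.2, -0.2, -0.7]
gripper_width: 1.002
gripper_force: 0.0
```

Call:
move_arm([
  [[0, 0, -1], [0, 0, 0], 1],
  [[0, 0, -1], [0, 0, 0], 1],
  [[0, 0, -0.73], [0, 0, 0], 1],
  [[0, 0, 0], [-0.06, -0.04, 0], 1],
  [[0, 0, 0], [0, 0, 0], 1],
  [[0, 0, 0], [0, 0, 0], 1],
])

```text
time_s: 61.25
tcp_pos: [0.6085, 0.2563, 0.1994]
ee_rot: [[0.983, -0.181, 0.0], [-0.181, -0.983, 0.0], [0.0, -0.0, -1.0]]
wrist_force: [-0.3, 0.9, -1.1]
gripper_width: 1.003
gripper_force: 0.0
```

```bash
cat >> h.py <<'E'
def pic(c,x0,x1,dx,y0,y1,dy):
    hsv=cv2.cvtColor(c['img'],cv2.COLOR_RGB2HSV);H,S,V=[hsv[:,:,i].astype(int) for i in range(3)]
    m=((H>5)&(H<18)&(S>70)&(V>50)&(V<200)).astype(np.uint8)
    for y in range(y0,y1,dy): print(y,''.join('#' if m[y,x] else ('.' if S[y,x]<50 else ('b' if 100<H[y,x]<130 else ('y' if 18<=H[y,x]<32 else '-'))) for x in range(x0,x1,dx)))
E
python3 - <<'E'
from h import *
c=cap('wrist','w19.png');state()
for q in ((-.03,.003),(.03,.003),(-.03,.136),(.03,.136)): print(np.round(proj(c,[*jig(*q),.028])))
pic(c,150,360,3,80,200,5)
plan([.533,.406,.16],-10.5)
E
```

```text
t 61.3 tcp [0.6089 0.2559 0.1993] psi -10.5 w 1.001 gf 0.0 wf [ 1.4 -0.  -0.5] j [ 37.  26.   4.   0. -68.  43.]
[329. 170.]
[327. 108.]
[197. 183.]
[187. 122.]
80 --------yyyyyyyyyyyyyyyyyyyyyyyyyyyyyyyyyyyyyyyyyyyyyyyyyyyyyyyyyyy---
85 yyyyyyyyyyyyyyyyyyyyyyyyyyyyyyyyyyyyyyyyyyyyyyyyyyyyyyyyyyyyyyyyyyy---
90 yyyyyyyyyyyyyyyyyyyyyyyyyyyyyyyyyyyyyyyyyyyyyyyyyyyyyyyyyyyyyyyyyyy---
95 yyyyyyyyyyyyy.yyyyyyyyyyyyyyyyyyyyyyyyyyyyyyyyyyyyyyyyyyyyy.......y---
100 yyyyyyyyyyyyyyyyyyyyyyyyyyyyyyyyyyyyyyyyyyyyyyy...........y.......y---
105 yyyyyyyyyyyyyyyyyyyyyyyyyyyyyy............................y.......y---
110 yyyyyyyyyyyyy....................................##########-......y---
115 .............................-#####..-#-#######.-##########.......y---
120 ............-#-#######...---#######..-#-#######.-###-######.......y--.
125 ............--##-######..##--######..----######.-#-########.......y---
130 ............------#####..##########..--########.----##-####.......y--.
135 ............------####-..#####--####.------####.---########.......y---
140 ............--------###...-###--####.--
[... 209 characters left out ...]
-..#####--###.##--###-##.-##-#######y......y---
160 ..............-------##-..###--##--#.-##-######.-#-########y......y---
165 ..............----------...---#######-#########.-#--#######y......y---
170 ..............----#---##-..##--######.##-######............y......y---
175 ..............--------#-...---###--........................y......y---
180 ...............-............................yyyyyyyyyyyyyyyy......y#--
185 .........................yyyyyyyyyyyyyyyyyyyyyyyyyyyyyyyyyyyyyyyyyy#--
190 ........yyyyyyyyyyyyyyyyyyyyyyyyyyyyyyyyyyyyyyyyyyyyyyyyyyyyyyyyyyyy--
195 y..yyyyyyyyyyyyyyyyyyyyyyyyyyyyyyyyyyyyyyyyyyyyyyyyyyyyyyyyyyyyyyyyy--
turn -0.0 shift [-0.204 -0.268  0.079] norm rows 3.5
```

All four blocks are back in one straight row. Now I'll grip the knob and close the stop.

Call:
move_arm([
  [[0, 0, 0], [-0.05, -0.067, 0.01], 1],
  [[0, 0, 0], [-0.05, -0.067, 0.01], 1],
  [[0, 0, 0], [-0.051, -0.067, 0.01], 1],
  [[0, 0, 0], [-0.051, -0.067, 0.01], 1],
  [[0, 0, 0], [0, 0, 0.06], 1],
  [[0, 0, 0], [0, 0, 0.06], 1],
  [[0, 0, 0], [0, 0, 0], 1],
  [[0, 0, 0], [0, 0, 0.07], 1],
  [[0, 0, 0], [0, 0, 0.06], 1],
  [[0, 0, 0], [0, 0, 0.02], 1],
  [[0, 0, 0], [0, 0, 0], 1],
])

```text
time_s: 62.4
tcp_pos: [0.5344, 0.4053, 0.0436]
ee_rot: [[0.983, -0.183, -0.001], [-0.183, -0.983, -0.002], [-0.001, 0.002, -1.0]]
wrist_force: [0.8, -0.2, 0.5]
gripper_width: 1.002
gripper_force: 0.0
```

Call:
move_arm([
  [[0, 0, 0], [0, 0, 0], 0],
  [[0, 0, 0], [0, 0, 0], 0],
  [[0, 0, 0], [0, 0, 0], 0],
  [[0, 0, 0], [0, 0, 0], 0],
  [[0, 0, 0], [0, 0, 0], 0],
  [[0, 0, 0], [0, 0, 0], 0],
  [[0, 0, 0], [0, 0, 0], 0],
  [[0, 0, 0], [0, 0, 0], 0],
  [[0, 0, 0], [0, 0, 0], 0],
  [[0, 0, 0], [0, 0, 0], 0],
  [[0, 0, 0], [0, 0, 0], 0],
  [[0, 0, 0], [0, 0, 0], 0],
])

```text
time_s: 63.6
tcp_pos: [0.5341, 0.4063, 0.044]
ee_rot: [[0.983, -0.182, 0.0], [-0.182, -0.983, 0.0], [0.0, -0.0, -1.0]]
wrist_force: [0.7, 0.4, -1.3]
gripper_width: 0.131
gripper_force: 30.0
```

Run:
```python
from h import *
s=state()
p=s['tcp_pos'][:2]-JA; print('jig xy',p@JX,p@JY); plan([*jig(-.115,.120+.028),.044])
```

```text
t 63.6 tcp [0.5341 0.4063 0.044 ] psi -10.52 w 0.131 gf 30.0 wf [ 0.7  0.4 -1.3] j [ 51.  35.  -4.   0. -50.  28.]
jig xy -0.11340121481722398 0.21995769542830748
turn -0.0 shift [0.011 0.144 0.   ] norm rows 1.4
```

Call:
move_arm([
  [[0, 0, 0], [0.0018, 0.0182, 0], 0],
  [[0, 0, 0], [0.0018, 0.0182, 0], 0],
  [[0, 0, 0], [0.0018, 0.0182, 0], 0],
  [[0, 0, 0], [0.0018, 0.0182, 0], 0],
  [[0, 0, 0], [0.0018, 0.0182, 0], 0],
  [[0, 0, 0], [0.0018, 0.0182, 0], 0],
  [[0, 0, 0], [0.0004, 0.004, 0], 0],
  [[0, 0, 0], [0.0004, 0.004, 0], 0],
  [[0, 0, 0], [0.0004, 0.004, 0], 0],
  [[0, 0, 0], [0.0004, 0.004, 0], 0],
  [[0, 0, 0], [0.0004, 0.004, 0], 0],
  [[0, 0, 0], [0, 0, 0], 0],
])

```text
time_s: 64.8
tcp_pos: [0.5284, 0.3413, 0.044]
ee_rot: [[0.983, -0.183, -0.0], [-0.183, -0.983, -0.0], [-0.0, 0.0, -1.0]]
wrist_force: [-1.3, 2.4, -1.4]
gripper_width: 0.133
gripper_force: 30.0
```

Run:
```python
from h import *
r.capture('wrist');s=state()
p=s['tcp_pos'][:2]-JA; print('jig xy',p@JX,p@JY)
```

```text
t 64.8 tcp [0.5283 0.3413 0.044 ] psi -10.53 w 0.137 gf 30.0 wf [-0.6  2.5 -1.3] j [ 48.  32. -11.  -0. -47.  32.]
jig xy -0.1136403490628398 0.1547800469047587
```

Call:
move_arm([
  [[0, 0, 0], [0.0002, 0.002, 0], 0],
  [[0, 0, 0], [0.0002, 0.002, 0], 0],
  [[0, 0, 0], [0.0002, 0.002, 0], 0],
  [[0, 0, 0], [0.0002, 0.002, 0], 0],
  [[0, 0, 0], [0.0002, 0.002, 0], 0],
  [[0, 0, 0], [0, 0, 0], 0],
])

```text
time_s: 65.45
tcp_pos: [0.5279, 0.3361, 0.044]
ee_rot: [[0.983, -0.183, -0.0], [-0.183, -0.983, -0.0], [-0.0, 0.0, -1.0]]
wrist_force: [-1.7, 2.8, -0.9]
gripper_width: 0.134
gripper_force: 30.0
```

Run:
```python
from h import *
r.capture('wrist');s=state()
p=s['tcp_pos'][:2]-JA; print('jig xy',p@JX,p@JY)
```

```text
t 65.5 tcp [0.5279 0.3361 0.044 ] psi -10.54 w 0.139 gf 30.0 wf [-0.7  2.6 -0.3] j [ 47.  32. -11.   0. -47.  32.]
jig xy -0.1136024076828975 0.14953014762253247
```

Call:
move_arm([
  [[0, 0, 0], [0.0001, 0.001, 0], 0],
  [[0, 0, 0], [0.0001, 0.001, 0], 0],
  [[0, 0, 0], [0.0001, 0.001, 0], 0],
  [[0, 0, 0], [0.0001, 0.001, 0], 0],
])

```text
time_s: 65.9
tcp_pos: [0.5279, 0.3359, 0.044]
ee_rot: [[0.983, -0.183, 0.001], [-0.183, -0.983, 0.003], [0.001, -0.003, -1.0]]
wrist_force: [-2.3, 8.4, -3.3]
gripper_width: 0.13
gripper_force: 30.0
```

Call:
move_arm([
  [[0, 0, 0], [0.0001, 0.001, 0], 0],
  [[0, 0, 0], [0.0001, 0.001, 0], 0],
])

```text
time_s: 66.1
tcp_pos: [0.528, 0.3358, 0.0441]
ee_rot: [[0.983, -0.182, 0.002], [-0.182, -0.983, 0.004], [0.001, -0.005, -1.0]]
wrist_force: [-4.2, 9.7, -3.1]
gripper_width: 0.132
gripper_force: 30.0
```

Run:
```python
from h import *
c=cap('wrist');s=state()
p=s['tcp_pos'][:2]-JA; print('jig xy',p@JX,p@JY)
pic(c,230,420,3,0,110,5)
```

```text
t 66.2 tcp [0.528  0.3359 0.0441] psi -10.51 w 0.132 gf 30.0 wf [-3.1  9.8 -3.9] j [ 47.  32. -12.  -0. -46.  32.]
jig xy -0.11354519842859975 0.1492871037416975
0 .........bbbbbbbbbbbb----#-#-##--#-##-#-####-####--##-##########
5 .........bbbbbbbbbbbb----#-#----##-##-#####-#######-##-##-######
10 ..........bbbbbbbbbbb--#-#-#-#--##--#-##-#-#-########--#--######
15 ..........bbbbbbbbbbb--#-#-#-#--##-##--#-#-#-########--##-##-###
20 ..........bbbbbbbbbbb--#-###-#-###--#-##-###-#########-#---##-##
25 ..........bbbbbbbbbbb.-###-#-#--##-##-####-#-######--#-##-##--##
30 ..........bbbbbbbbbbb.--####-#--##-#--##-#-#--###-#-##-##-###-##
35 ..........bbbbbbbbbbbb-#####-#--#-##--##-#-######-#-##-##--##-##
40 ...........bbbbbbbbbbb--####-#-##--#--##-#-#-#-####-##-##-###-#-
45 ...........bbbbbbbbbbb--#--#-#--#--#---#-#-#-####-#-##-##-###-#-
50 ...........bbbbbbbbbbb#-#-##-#-##-##-###-#-#-####-#-##-##--##-#-
55 ...........bbbbbbbbbbb#---##-#-##-#---##-#-#-####-#-##---#--##--
60 ...........bbbbbbbbbbb----#--#--#-#--#-###-#-##-#-#--#-#########
65 ...........bbbbbbbbbbb--#----#-##-#----#-#-#########............
70 ...........bbbbbbbbbbb--#----------.............................
75 ............bbbbbbbbbb..........................................
80 ............bbbbbbbbbb..........................................
85 ............bbbbbbbbbb..........................................
90 ............bbbbbbbbbbb........................y.yyyyyyyyyyyyyyy
95 ............bbbbbbbbbbb.......yyyyyyyyyyyyyyyyyyyyyyyyyyyyyyyyyy
100 ............bbbbbbbbbbbyyyyyyyy..y.yyyyyyyyyyyyyyyyyyyyyyyyyyyyy
105 yyyyyyyy.yyybbbbbbbbbbbyyyyyyyyyyyyyyyyyyyyyyyyyyyyyyyyyyyyyyyyy
```

The pack is closed with no gaps: the stop rests on block 4 and the push is 10 N. Now clockwise to tighten.

Call:
move_arm([
  [[0, 0, 0.8], [0, 0, 0], 0],
  [[0, 0, 0.8], [0, 0, 0], 0],
  [[0, 0, 0.8], [0, 0, 0], 0],
  [[0, 0, 0.8], [0, 0, 0], 0],
  [[0, 0, 0.8], [0, 0, 0], 0],
  [[0, 0, 0.8], [0, 0, 0], 0],
  [[0, 0, 0.8], [0, 0, 0], 0],
  [[0, 0, 0.8], [0, 0, 0], 0],
  [[0, 0, 0.8], [0, 0, 0], 0],
  [[0, 0, 0.8], [0, 0, 0], 0],
  [[0, 0, 0.8], [0, 0, 0], 0],
  [[0, 0, 0.8], [0, 0, 0], 0],
])

```text
time_s: 67.35
tcp_pos: [0.5273, 0.335, 0.0441]
ee_rot: [[0.412, -0.911, 0.0], [-0.911, -0.412, 0.002], [-0.002, -0.001, -1.0]]
wrist_force: [-4.0, 8.0, -2.0]
gripper_width: 0.135
gripper_force: 30.0
```

Call:
move_arm([
  [[0, 0, 0.6], [0, 0, 0], 0],
  [[0, 0, 0.6], [0, 0, 0], 0],
  [[0, 0, 0.6], [0, 0, 0], 0],
  [[0, 0, 0.6], [0, 0, 0], 0],
  [[0, 0, 0.6], [0, 0, 0], 0],
  [[0, 0, 0.3], [0, 0, 0], 0],
  [[0, 0, 0], [0, 0, 0], 0],
  [[0, 0, 0], [0, 0, 0], 0],
])

```text
time_s: 68.15
tcp_pos: [0.5269, 0.3349, 0.044]
ee_rot: [[0.097, -0.995, -0.001], [-0.995, -0.097, 0.002], [-0.002, 0.0, -1.0]]
wrist_force: [-5.4, 8.1, -2.0]
gripper_width: 0.134
gripper_force: 30.0
```

Run:
```python
from h import *
s=state();print(s['moment'])
p=s['tcp_pos'][:2]-JA; print('jig xy',p@JX,p@JY)
```

```text
t 68.2 tcp [0.5269 0.3349 0.044 ] psi -84.45 w 0.134 gf 30.0 wf [-5.4  8.1 -2. ] j [ 47.  32. -12.  -0. -46. -42.]
[ 2.42860901  1.63818132 -0.06472559]
jig xy -0.11455383807294853 0.1482592193861575
```

Call:
move_arm([
  [[0, 0, 0], [0, 0, 0], 0.5],
  [[0, 0, 0], [0, 0, 0], 0.5],
  [[0, 0, 0], [0, 0, 0], 0.5],
  [[0, 0, 0], [0, 0, 0], 0.5],
  [[0, 0, 0], [0, 0, 0], 0.5],
  [[0, 0, 0], [0, 0, -0.05], 0.5],
  [[0, 0, 0], [0, 0, -0.08], 0.5],
  [[0, 0, 0], [0, 0, -0.08], 0.5],
  [[0, 0, 0], [0, 0, -0.08], 0.5],
  [[0, 0, 0], [0, 0, 0], 0.5],
])

```text
time_s: 69.15
tcp_pos: [0.5309, 0.3353, 0.1965]
ee_rot: [[0.098, -0.995, 0.011], [-0.995, -0.098, 0.008], [-0.007, -0.012, -1.0]]
wrist_force: [0.4, 0.8, -0.5]
gripper_width: 0.5
gripper_force: 0.0
```

Run:
```python
from h import *
c=cap('wrist');s=state()
hsv=cv2.cvtColor(c['img'],cv2.COLOR_RGB2HSV);H,S,V=[hsv[:,:,i].astype(int) for i in range(3)]
m=(((H<6)|(H>172))&(S>140)&(V>60)).astype(np.uint8)
n,l,st,ce=cv2.connectedComponentsWithStats(m)
for i in range(1,n):
    if st[i,4]>100:
        ys,xs=np.where(l==i);P=np.array([at(c,(x,y),.066)[:2] for x,y in zip(xs,ys)],np.float32);print(st[i],[np.round(v,4) for v in cv2.minAreaRect(P)])
pic(c,40,300,4,30,240,6)
```

```text
t 69.2 tcp [0.5292 0.3343 0.1929] psi -84.44 w 0.499 gf 0.0 wf [-0.6 -0.1 -0.9] j [ 47.  23.  -2.   0. -64. -42.]
[257 160  12  23 244] [array([0.5278, 0.3231]), array([0.0097, 0.0197]), np.float64(5.8146)]
[257 188  12  19 172] [array([0.5254, 0.3468]), array([0.0099, 0.0168]), np.float64(6.2418)]
30 ....---------yyyyyyy.#####-##----------.....yyy....yy.....yy.....
36 .....--------yyyyyyy.#----#####----#--#...yyyyy.y.yy.....yyy.....
42 .......------yyyyyyy.-##---###---#---#....yyyyy.y.yy.....yy......
48 ........-----yyyyyyy.-###-########---#.....yyyy.yyyy.....yy......
54 .......------yyyyyyy.######-##-#######.....yyy.yyyyy....yyy......
60 .......------yyyyyyy.--###-########---.....yyy.yyyy....yyyy......
66 ......------#yyyyyyy.###---##--#--#---...yyyyy.yyyy.....yy......y
72 ......------#yyyyyyy-##-##-###--#--#-#....yyyy.yyyy....yyy......y
78 .....-------yyyyyyyy-####--##---###-#.....yyyyyyyyy....yyy......y
84 ....--------yyyyyyyy-#-##############.....yyyyyyyyy....yy......yy
90 .....-------yyyyyyy.#########--#-###-...-yyyyyyyyyyyy..yy......yy
96 ...---------yyyyyyy.#----####-######-.
[... 937 characters left out ...]

180 -----------#y..yyy...................yyyyyyyyyyyyybbb.----.bbby--
186 -----------yyy..yy...................y.yyyyyyy.yybbbbb-..-.bbb---
192 -----------yy..yyy...................yyyyyyyyyyyybbbbb----bbby---
198 -----------yy..yyy...................yyyyyyyyyyyy..bbb----bbby---
204 -----------yy..yyy...................yyyyyyyyyyyyyyy..----.b.----
210 -----------yy..yyy..................yyyyyyyyyyyyyyy......yyyy----
216 -----------yy.yyy...................yyyyyyyyyyyyyyy.....yyyyy----
222 ##-#-------yyyyyy...................yyyyyyyyyyyyyyy.....yyyy-----
228 ######-----yyyyyyyyyyyyyyy..........yyyyyyyyyyyyyyy.....yyyy-----
234 ######-----yyyyyyyyyyyyyyyyyyyyyyy..yyy---y.yyyyyy......yyyy-----
```

The knob now measures -84°, about 1.38 rad, so it is tight, and the pack stands straight against the stop. On to the timer with fingers shut, over the brown jig's handle.

Call:
move_arm([
  [[0, 0, 0], [0, 0, -0.085], 0],
  [[0, 0, 0], [0, 0, -0.085], 0],
  [[0, 0, 0], [0.086, 0.013, 0], 0],
  [[0, 0, 0], [0.086, 0.013, 0], 0],
  [[0, 0, 0], [0.086, 0.013, 0], 0],
  [[0, 0, 0], [0.086, 0.013, 0], 0],
  [[0, 0, 0], [0.086, 0.013, 0], 0],
  [[0, 0, 0], [0.086, 0.013, 0], 0],
  [[0, 0, 0], [0.086, 0.013, 0], 0],
  [[0, 0, 0], [0.086, 0.013, 0], 0],
  [[0, 0, 0], [0.086, 0.013, 0], 0],
  [[0, 0, 0], [0.086, 0.013, 0], 0],
])

```text
time_s: 70.4
tcp_pos: [0.5036, -0.1027, 0.2728]
ee_rot: [[0.097, -0.995, -0.002], [-0.995, -0.097, 0.0], [-0.0, 0.002, -1.0]]
wrist_force: [0.8, 0.8, -0.6]
gripper_width: 0.003
gripper_force: 0.0
```

Call:
move_arm([
  [[0, 0, 0], [0.086, 0.013, 0], 0],
  [[0, 0, 0], [0.086, 0.013, 0], 0],
  [[0, 0, 0], [0.086, 0.013, 0], 0],
  [[0, 0, 0], [0.086, 0.013, 0], 0],
  [[0, 0, 0], [0, 0, 0.08], 0],
  [[0, 0, 0], [0, 0, 0.08], 0],
  [[0, 0, 0], [0, 0, 0], 0],
  [[0, 0, 0], [0, 0, 0], 0],
])

```text
time_s: 71.2
tcp_pos: [0.4953, -0.2749, 0.1937]
ee_rot: [[0.097, -0.995, -0.002], [-0.995, -0.097, -0.0], [0.0, 0.002, -1.0]]
wrist_force: [-0.4, -0.6, 0.8]
gripper_width: 0.005
gripper_force: 0.0
```

```bash
cat > keys.py <<'E'
from h import *
c=cap('wrist');s=state()
for k in ('blue','yellow','green'):
    for d in r.pinpoint(f'key_{k}_top','wrist'): print(k,round(d['score'],2),np.round(d['centre'],0),np.round(at(c,d['centre'],.049),4))
hsv=cv2.cvtColor(c['img'],cv2.COLOR_RGB2HSV)
for k,lo,hi in (('blue',100,125),('green',50,85),('yellow',24,34)):
    m=cv2.inRange(hsv,(lo,150,90),(hi,255,255)); n,l,st,ce=cv2.connectedComponentsWithStats(m)
    for i in range(1,n):
        if st[i,4]>150: print(k,'blob',st[i],np.round(at(c,ce[i],.047),4))
E
python3 keys.py; python3 -c "
from h import *
plan([.499,-.272,.075])"
```

```text
t 71.2 tcp [ 0.4965 -0.2751  0.1954] psi -84.39 w 0.004 gf 0.0 wf [0.3 0.8 1.1] j [-13.  18. -10.   0. -62.  18.]
blue 0.92 [256. 180.] [ 0.495  -0.2758  0.049 ]
yellow 0.87 [135. 177.] [ 0.6056 -0.2678  0.049 ]
green 0.61 [195. 180.] [ 0.5505 -0.2706  0.049 ]
blue blob [241 164  29  30 680] [ 0.4958 -0.277   0.047 ]
turn -0.0 shift [-0.005 -0.005  0.243] norm rows 2.4
```

Call:
move_arm([
  [[0, 0, 0], [0, 0, 0.08], 0],
  [[0, 0, 0], [0, 0, 0.08], 0],
  [[0, 0, 0], [0, 0, 0.08], 0],
  [[0, 0, 0], [0, 0, 0.04], 0],
  [[0, 0, 0], [0, 0, 0], 0],
  [[0, 0, 0], [0, 0, 0], 0],
])

```text
time_s: 72.0
tcp_pos: [0.497, -0.2749, 0.0556]
ee_rot: [[0.098, -0.995, 0.002], [-0.995, -0.098, -0.001], [0.001, -0.002, -1.0]]
wrist_force: [0.1, 0.2, -0.0]
gripper_width: 0.009
gripper_force: 0.0
```

```bash
python3 keys.py
```

```text
t 72.0 tcp [ 0.4974 -0.2751  0.0562] psi -84.39 w 0.007 gf 0.0 wf [-0.6 -0.4  0.9] j [-13.  26. -20.   0. -44.  18.]
yellow 0.95 [ 55. 240.] [ 0.6044 -0.2679  0.049 ]
green 0.81 [156. 240.] [ 0.5506 -0.2734  0.049 ]
blue blob [234 214  51  34 822] [ 0.4951 -0.2852  0.047 ]
yellow blob [ 39 211  50  51 674] [ 0.5957 -0.2742  0.047 ]
```

Centred over blue. Press in small steps: 0.056 to 0.0415.

Call:
move_arm([
  [[0, 0, 0], [0, 0, 0.01], 0],
  [[0, 0, 0], [0, 0, 0.006], 0],
  [[0, 0, 0], [0, 0, 0.006], 0],
  [[0, 0, 0], [0, 0, 0.006], 0],
  [[0, 0, 0], [0, 0, 0.002], 0],
  [[0, 0, 0], [0, 0, 0], 0],
  [[0, 0, 0], [0, 0, 0], 0],
])

```text
time_s: 72.9
tcp_pos: [0.4964, -0.2749, 0.0431]
ee_rot: [[0.099, -0.995, 0.002], [-0.995, -0.099, -0.002], [0.002, -0.002, -1.0]]
wrist_force: [-4.9, 5.2, 23.2]
gripper_width: 0.004
gripper_force: 11.6
```

Call:
move_arm([
  [[0, 0, 0], [0, 0, -0.03], 0],
  [[0, 0, 0], [0, 0, -0.04], 0],
  [[0, 0, 0], [0, 0, 0], 0],
  [[0, 0, 0], [0.001, -0.054, 0], 0],
  [[0, 0, 0], [0.001, -0.054, 0], 0],
  [[0, 0, 0], [0.001, -0.054, 0], 0],
  [[0, 0, 0], [0.002, -0.055, 0], 0],
  [[0, 0, 0], [0, 0, 0], 0],
  [[0, 0, 0], [0, 0, 0], 0],
])

```text
time_s: 73.8
tcp_pos: [0.6029, -0.2662, 0.072]
ee_rot: [[0.097, -0.995, -0.003], [-0.995, -0.097, 0.001], [-0.001, 0.003, -1.0]]
wrist_force: [-0.6, -0.2, -1.1]
gripper_width: 0.005
gripper_force: 0.0
```

```bash
python3 keys.py;python3 -c "
from h import *
plan([.605,-.267,.0562])"
```

```text
t 73.8 tcp [ 0.6024 -0.2663  0.0725] psi -84.47 w 0.006 gf 0.0 wf [ 0.3 -0.7  0.6] j [-10.  33.  -5.  -0. -53.  15.]
blue 0.63 [442. 234.] [ 0.4949 -0.2766  0.049 ]
yellow 0.78 [252. 230.] [ 0.6053 -0.2686  0.049 ]
green 0.75 [349. 234.] [ 0.5491 -0.2717  0.049 ]
blue blob [ 410  207   54   48 1811] [ 0.4973 -0.2775  0.047 ]
yellow blob [ 230  204   46   39 1123] [ 0.6057 -0.2734  0.047 ]
turn -0.0 shift [ 0.001 -0.005  0.035] norm rows 0.4
```

Now yellow: press to about 0.0425.

Call:
move_arm([
  [[0, 0, 0], [0.001, -0.004, 0.02], 0],
  [[0, 0, 0], [0, 0, 0.02], 0],
  [[0, 0, 0], [0, 0, 0.006], 0],
  [[0, 0, 0], [0, 0, 0.006], 0],
  [[0, 0, 0], [0, 0, 0.006], 0],
  [[0, 0, 0], [0, 0, 0.002], 0],
  [[0, 0, 0], [0, 0, 0], 0],
  [[0, 0, 0], [0, 0, 0], 0],
])

```text
time_s: 74.8
tcp_pos: [0.6057, -0.267, 0.0444]
ee_rot: [[0.097, -0.995, -0.0], [-0.995, -0.097, -0.0], [0.0, 0.0, -1.0]]
wrist_force: [-2.3, 0.5, 3.1]
gripper_width: 0.003
gripper_force: 1.7
```

Call:
move_arm([
  [[0, 0, 0], [0, 0, 0.003], 0],
  [[0, 0, 0], [0, 0, 0.003], 0],
  [[0, 0, 0], [0, 0, 0], 0],
  [[0, 0, 0], [0, 0, 0], 0],
])

```text
time_s: 75.2
tcp_pos: [0.606, -0.2671, 0.0433]
ee_rot: [[0.098, -0.995, 0.001], [-0.995, -0.098, -0.001], [0.001, -0.001, -1.0]]
wrist_force: [-5.2, 2.6, 11.4]
gripper_width: 0.005
gripper_force: 5.8
```

Call:
move_arm([
  [[0, 0, 0], [0, 0, -0.03], 0],
  [[0, 0, 0], [0, 0, -0.04], 0],
  [[0, 0, 0], [0, 0, 0], 0],
  [[0, 0, 0], [-0.001, 0.055, 0], 0],
  [[0, 0, 0], [-0.001, 0.055, 0], 0],
  [[0, 0, 0], [0, 0, 0], 0],
  [[0, 0, 0], [0, 0, 0], 0],
])

```text
time_s: 75.9
tcp_pos: [0.5511, -0.2714, 0.076]
ee_rot: [[0.097, -0.995, 0.001], [-0.995, -0.097, -0.0], [0.0, -0.001, -1.0]]
wrist_force: [0.1, 0.4, 0.1]
gripper_width: 0.002
gripper_force: 0.0
```

```bash
python3 keys.py;python3 -c "
from h import *
plan([.551,-.271,.0425])"
```

```text
t 76.0 tcp [ 0.5518 -0.2714  0.076 ] psi -84.44 w 0.005 gf 0.0 wf [ 0.4 -0.1  0.5] j [-11.  29. -12.   0. -50.  17.]
blue 0.8 [351. 234.] [ 0.4949 -0.275   0.049 ]
yellow 0.91 [163. 226.] [ 0.6064 -0.2698  0.049 ]
green 0.85 [255. 229.] [ 0.5518 -0.2732  0.049 ]
blue blob [ 324  205   48   43 1632] [ 0.4968 -0.2785  0.047 ]
yellow blob [ 143  203   48   45 1521] [ 0.6035 -0.2692  0.047 ]
turn -0.0 shift [-0.001  0.002  0.067] norm rows 0.7
```

Call:
move_arm([
  [[0, 0, 0], [0.001, 0, 0.025], 0],
  [[0, 0, 0], [0, 0, 0.02], 0],
  [[0, 0, 0], [0, 0, 0.008], 0],
  [[0, 0, 0], [0, 0, 0.006], 0],
  [[0, 0, 0], [0, 0, 0.006], 0],
  [[0, 0, 0], [0, 0, 0.004], 0],
  [[0, 0, 0], [0, 0, 0], 0],
  [[0, 0, 0], [0, 0, 0], 0],
])

```text
time_s: 76.9
tcp_pos: [0.5504, -0.2716, 0.0433]
ee_rot: [[0.097, -0.995, -0.001], [-0.995, -0.097, -0.0], [0.0, 0.001, -1.0]]
wrist_force: [-4.3, 3.3, 10.7]
gripper_width: 0.006
gripper_force: 5.2
```

Call:
move_arm([
  [[0, 0, 0], [0, 0, -0.04], 0],
  [[0, 0, 0], [0, 0, -0.08], 0],
  [[0, 0, 0], [0, 0, -0.08], 0],
  [[0, 0, 0], [0, 0, -0.08], 0],
  [[0, 0, 0], [0, 0, -0.08], 0],
  [[0, 0, 0], [0, 0, -0.08], 0],
  [[0, 0, 0], [-0.06, 0, -0.02], 0],
  [[0, 0, 0], [-0.08, 0, 0], 0],
  [[0, 0, 0], [-0.08, 0, 0], 0],
  [[0, 0, 0], [-0.08, 0, 0], 0],
  [[0, 0, 0], [-0.08, 0, 0], 0],
  [[0, 0, 0], [-0.08, 0, 0], 0],
])

```text
time_s: 78.1
tcp_pos: [0.5287, -0.0414, 0.2718]
ee_rot: [[0.097, -0.995, 0.002], [-0.995, -0.097, 0.0], [-0.0, -0.002, -1.0]]
wrist_force: [0.3, 0.5, 0.5]
gripper_width: 0.007
gripper_force: 0.0
```

Call:
move_arm([
  [[0, 0, 0], [-0.08, -0.02, 0], 0],
  [[0, 0, 0], [-0.08, -0.02, 0], 0],
  [[0, 0, 0], [-0.08, -0.02, 0], 0],
  [[0, 0, 0], [-0.08, -0.02, 0], 0],
  [[0, 0, 0], [-0.08, -0.02, 0], 0],
  [[0, 0, 0], [-0.08, -0.02, 0], 0],
  [[0, 0, 0], [0, 0, 0], 0],
  [[0, 0, 0], [0, 0, 0], 0],
])

```text
time_s: 78.9
tcp_pos: [0.5652, 0.2027, 0.271]
ee_rot: [[0.098, -0.995, -0.0], [-0.995, -0.098, -0.0], [0.0, 0.0, -1.0]]
wrist_force: [0.7, 0.2, -1.0]
gripper_width: 0.0
gripper_force: 0.0
```

Run:
```python
from h import *
c=cap('wrist');state()
print([np.round(proj(c,[*jig(*q),.028])).tolist() for q in ((-.03,0),(.03,0),(-.03,.12),(.03,.12))])
for d in r.pinpoint('knob_grip','wrist'): print(d,at(c,d['centre'],.056))
pic(c,120,420,4,40,245,6)
for n in ('scene','side'):
    c=cap(n)
    for t in('tape_roll','sanding_block'):
        for d in r.pinpoint(t,n)[:2]: print(n,t,np.round(d['centre']),np.round(at(c,d['centre'],0),3))
```

```text
t 79.0 tcp [0.5651 0.2017 0.2713] psi -84.42 w 0.006 gf 0.0 wf [ 0.3 -0.3 -1. ] j [ 35.  18.   1.   0. -73. -30.]
[[229.0, 139.0], [178.0, 129.0], [214.0, 232.0], [167.0, 224.0]]
40 ----------------.--.-------------#######################...###########-----
46 ----------.-----------------------####################################-----
52 -------------------------------------------###########################-----
58 ---.------------------------------------------------.#############..#------
64 .....------------...--------#---------------------------------#######------
70 ......-----------.----------#----------------------------------------------
76 ...------------------------------------------------------------------------
82 ---------------------------------------------------------------------------
88 -------------.-------------------------------------------------------------
94 ---------------------------------------------------------------------------
100 -----------------------------------------------------------------------.--.
106 --------yyyyyyyy------------------------#------
[... 1372 characters left out ...]
--------.-.-..--
214 ------yyyyy.####--######...yyyyyyyyyyyy.....yyy----------------.------..---
220 -.----yyyyyb####---#####...yy..yyyyyyyy.....yyy--------------------------.-
226 -...-yyyyybbbbbb.-######..yyyyyyyyyyyyy....yyy-#-#---#------------------.--
232 --..-yyyyybbbbbbbbbbbbbbbbbbbb--yyyyy--....yyy-----------------------------
238 -----yyyyyy......bbbbbbbbbbbbb----.----...yyy#------------##---------------
244 -----.yyyy...............bbbbb....b-.yybb..b.--#---------------------------
scene tape_roll [208. 134.] [0.569 0.571 0.   ]
scene sanding_block [260. 164.] [ 0.657  0.303 -0.   ]
side tape_roll [203. 158.] [0.585 0.571 0.   ]
side sanding_block [248. 288.] [ 0.367 -0.09   0.   ]
```

```bash
python3 -c "
from station import r
print(r.finish_job())"
```

```text
the job is handed in; nothing more can be done
None
```

All four beech spacers are clamped in one straight row on the white pad, the knob is tight, and the timer keys were pressed blue, yellow, green; the job is handed in, and one spacer that had shifted along the way was set back before clamping.

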